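Drive stuck sleeves out of the push-out fixture

ROBOT

A 6-joint arm with a two-finger parallel gripper is mounted at the origin on the work surface. World frame = base frame: x ahead of the robot, y to its left, z up, the work surface at z = 0. Lengths are in m, angles in degrees, forces in N, time in s.
With the tool pointing down it reaches from about 0.25 to 0.725 m from the base axis. Payload 9.7 kg.
Tool frame: the origin (TCP) lies at the centre of the arm's flange, where the gripper is bolted on; the fingertips stand 173 mm ahead of it and the grasp point (between the pads) lies 155 mm ahead of it; z points along the fingers, y is the line along which they close (so a half turn about z gives the same grasp; the last joint's range is limited). The gripper opens to 85 mm and grips with 20 to 120 N. Pads are 22 mm wide; open, the fingers measure 114 mm over their backs; the gripper's body (76 mm by 85 mm) begins 54 mm behind the grasp point. The pads swing forward as they close: fully open they stand 13 mm farther back than shut.
Start: joints at [-66.921, 4.979, 10.078, 95.1, 0, 90], TCP at [0.216, -0.506, 0.405] pointing down, gripper open.
Joint ranges: [-179.16, 179.16], [-48.56, 103.87], [-65.8, 70.77], [-126.05, 130.52], [-82.76, 87.17], [-180, 180]. Speed limits (degrees/s): [127.2, 127.2, 147.25, 180, 180, 180].

INTERFACE

Orientations are given as [roll, pitch, yaw] about the fixed x, y, z axes, in that order (R = Rz(yaw) Ry(pitch) Rx(roll)).
In Python, from workcell import monitor, camera, get_calibration, bot gives the robot as it stands.
- The arm moves only by the tool carry_out, never from a script. Its argument "targets" is text: rows parted by semicolons, each of 7 numbers parted by spaces: the shift along the tool's x, y, z in units of 0.04 m (1.0 is 0.04 m), then the turn, a rotation vector about the tool's x, y, z in units of 0.1 rad (1.0 is 0.1 rad), then the opening, from -1 (shut) to 1 (fully open), so that 0 is half open. A call has exactly 8 rows; each row shifts and turns the commanded pose from where the row before left it, along the tool's axes as they then stand; what a row does not reach is not made up. A row lasts 1/12 s, in which the tool goes at most 41.7 mm and 7.16 degrees, less where a joint would pass 70% of its speed; a pose out of reach is approached as far as the arm can. A call with a number of a shift or a turn outside -1 to 1 is refused whole. A call with a gripper value outside its range is refused whole. The fingers move at their own pace and stop on an object; "newtons" is the grip in N (left out, the last holds). Time passes only in rows, so rows that do not move let the fingers close, or fill a call up. It gives the time, the measured TCP pose, the force, the opening and the grip force at its end, in the units of the state.
- monitor.get_obs(): the state, without advancing time (a new reading comes with each control period).
- camera(name): name is "scene" or "top" or "wrist"; returns the picture (384x512x3 uint8, red, green, blue); there is no depth.
- get_calibration(name): a dict with "fx", "fy", "cx", "cy" (pixels), "view" (4x4, takes a point from world to camera coordinates). Camera axes: x right, y down, z forward; pixel columns grow to the right and rows downward; lengths in m; the calibration is good to about 2 mm. A picture is of the moment at which its call begins: read the wrist's pose just before it. get_calibration takes no time and is no camera call; for the wrist camera it gives the pose at the moment of the call.
- bot.job_done(): hands the job in; it is judged then, once.
The state is a dict: "time": time; "q": joint angles; "qd": joint speeds; "joint_efforts": joint torques, N m; "ee_pos": TCP position; "tcp_rot": TCP orientation; "wrist_force": force on the tool from outside, world axes, zero at the start; "torque": the same for the moment, N m; "opening": finger opening in m; "grasp_force": force on a finger pad.
Only numpy, scipy, OpenCV 4.12 (cv2) and the standard library are available. Lean on these libraries where they do the work, as an engineer would, in place of code of your own. Each camera call takes 0.05 s, during which the arm holds its last target. There are 200 camera calls.

TASK

Two or three brass sleeves are stuck in the bores of the aluminium fixture: raise the keeper lever so that its bar is well clear, then drive every sleeve out with the steel drift, pushing from the plain side of the block; never pull at a sleeve with the fingers while it is still in its bore. Put all the driven-out sleeves in the open white carton, lay the drift back on the rubber mat and bring the keeper lever fully down again. Leave everything else on the bench where it is.

Things in the scene. Friction and masses are not known exactly. Their poses are not given: they have to be found in the camera images.
- fixture: Fixed aluminium block, 50 mm thick (x), 214 wide (y), 92 high; three horizontal through bores, 37.5 mm wide, axes along x, 65 mm above the table. Origin on the table under the block's centre, z up. +x is the way sleeves are driven out; -x is the plain side, where the drift goes in. On the +x side a flat tray (x 25 to 150, y -119 to 119 mm), floor 4 mm thick, lip 10 mm high, catches the sleeves.
- bore0 (a point): Centre of the mouth of the first bore on the plain (-x) face of the block, 65 mm above the table (fixture x -25, y -75 mm). Axes as the fixture's.
- bore1 (a point): The same for the middle bore (fixture y 0).
- bore2 (a point): The same for the last bore (fixture y +75 mm).
- keeper (a joint): Keeper lever, rad: 0 = fully down, its bar hangs across the +x face and blocks the sleeves' flanges; grows as it is raised; stop at 1.75. The bar lets sleeves pass from 1.3; past 1.5 it stands above the block, clear of the tray. Friction hinge (0.2 N m): it stays where it is left. The hinge runs along the fixture's y, 106 mm high.
- lever_grip (a point): Middle of the keeper lever's black round grip: a bar along the fixture's y, 16 mm thick, 52 mm long, at the block's -y end, outboard of the lever arm, nothing beside it: pinch it from above, it turns in the fingers. Lever down: 85 mm to the +x side of the hinge, 100 mm high; raised 1.6: above the hinge, 190 mm high.
- lever_hinge (a point): Point on the hinge axis of the keeper lever that faces the grip (fixture x -15, y -147, z 106 mm): the grip's middle circles it with radius 85 mm in the plane of the fixture's x and z.
- sleeve0_mid (a point): Brass sleeve, may be absent: round body 36 mm wide, 46 long, 42 x 42 x 8 mm square flange at its +x end; 160 g. Point on its axis, 20 mm behind the flange. At first tight in bore 0 (8 to 18 N to drive), flange on the +x face, tail 4 mm inside the plain face. Falls into the tray once the drift head is about 50 mm past the plain face (go 58); then mostly stands on its flange, or lies on its side.
- sleeve1_mid (a point): Brass sleeve, may be absent: round body 36 mm wide, 46 long, 42 x 42 x 8 mm square flange at its +x end; 160 g. Point on its axis, 20 mm behind the flange. At first tight in bore 1 (8 to 18 N to drive), flange on the +x face, tail 4 mm inside the plain face. Falls into the tray once the drift head is about 50 mm past the plain face (go 58); then mostly stands on its flange, or lies on its side.
- sleeve2_mid (a point): Brass sleeve, may be absent: round body 36 mm wide, 46 long, 42 x 42 x 8 mm square flange at its +x end; 160 g. Point on its axis, 20 mm behind the flange. At first tight in bore 2 (8 to 18 N to drive), flange on the +x face, tail 4 mm inside the plain face. Falls into the tray once the drift head is about 50 mm past the plain face (go 58); then mostly stands on its flange, or lies on its side.
- drift_handle (a point): Steel drift: square handle 30 x 30 x 60 mm, then a shank of 18 mm diameter and a round head of 24 mm diameter, all on one axis; 300 g. This point is the handle's centre (15 mm above what it lies on, also the height of the axis). x runs along the axis towards the head, whose end is 110 mm from this point.
- mat: Black rubber mat, fixed, 200 mm (its x) by 220 mm (its y), 3 mm thick, on which the drift lies at the start. Origin at the centre of its underside.
- carton: Open white carton, fixed, 220 mm (its x) by 180 mm (its y), 50 mm high, walls 4 mm, floor 4 mm. Origin at the centre of its underside.
- mug: White mug, 80 mm wide, 95 mm high; not to be moved.
- jar: Glass jar, 100 mm wide, 170 mm high; not to be moved.
- nozzle_a: Brass sprinkler nozzle standing on the bench, 52 mm wide, 85 mm high; not to be moved.
- nozzle_b: Another such nozzle; not to be moved.
- wrench: Wrench lying on the bench; not to be moved.
- screwdriver: Screwdriver lying on the bench; not to be moved.

How it is judged:
By the outcome, as a careful person would: the job done as asked, in the order asked, and still so for the second after the job is handed in, with the robot touching nothing.
Of sleeve0, sleeve1, sleeve2 only 2 to 3 are there at a start; the rules pass over those that are not, and their reading is None.
At some moment in a run one of drift may be knocked a few centimetres aside while the robot is not near it.
Once in a run the grip may slacken for a moment while it holds something.
It also fails if it takes over 210 s, if anything falls off the work surface, if the arm or the gripper's body presses on something with over 40 N, if the wrist force passes 120 N, or if a joint passes its speed limit or range.

## Working session

There is one attempt and no reset: what is moved stays moved. The work goes in short steps, Python scripts to look and compute and a tool call to move; the robot and the scene stay as the last step left them, time stands still between calls to the robot, and variables do not carry over. Pictures are saved under pics/ and viewed, at most 17 in all, crops included, and the job is handed in when it is done.

Besides the shell and the picture viewer there is one more tool, called after "Request:" as name(argument=value, ...) on one line, values as JSON. carry_out: Moves the arm, as the interface text tells. Shifts and turns lie within -1 to 1; 1 stands for 0.04 m of shift or 0.1 rad of turn. Its arguments: {"type":"object","properties":{"targets":{"type":"string"},"newtons":{"type":"number"}},"required":["targets"]}

```bash
ls; mkdir -p pics; python3 - <<'E'
from workcell import monitor,camera,get_calibration
import cv2
o=monitor.get_obs();print({k:o[k] for k in('time','ee_pos','tcp_rot','opening','wrist_force')})
for n in('scene','top'):
    cv2.imwrite(f'pics/{n}0.png',cv2.resize(camera(n)[:,:,::-1],(800,600),interpolation=cv2.INTER_CUBIC))
    print(n,get_calibration(n))
E
```

```text
pics
{'time': 0.0, 'ee_pos': array([ 0.21558685, -0.505997  ,  0.40395315]), 'tcp_rot': array([-1.79921703e+02,  2.02500726e-04,  2.30742218e+01]), 'opening': 0.08560535126657802, 'wrist_force': array([-0.33126856,  1.3032607 , -0.2580065 ])}
scene {'fx': 461.2178897527497, 'fy': 461.2178897527497, 'cx': 260.7677002402104, 'cy': 199.16357160007402, 'view': array([[ 0.89103587,  0.45392329,  0.00295376, -0.52358788],
       [ 0.38848072, -0.75917604, -0.52223986, -0.16208388],
       [-0.23481441,  0.46648192, -0.85279353,  1.64718633],
       [ 0.        ,  0.        ,  0.        ,  1.        ]])}
top {'fx': 370.8676849494089, 'fy': 370.8676849494089, 'cx': 256.0232141658469, 'cy': 185.19094568130782, 'view': array([[ 0.02274572, -0.99969879, -0.00921722, -0.00244659],
       [-0.99661838, -0.02194555, -0.07918458,  0.5916469 ],
       [ 0.07895845,  0.01098717, -0.99681736,  1.45352451],
       [ 0.        ,  0.        ,  0.        ,  1.        ]])}
```

View pics/top0.png

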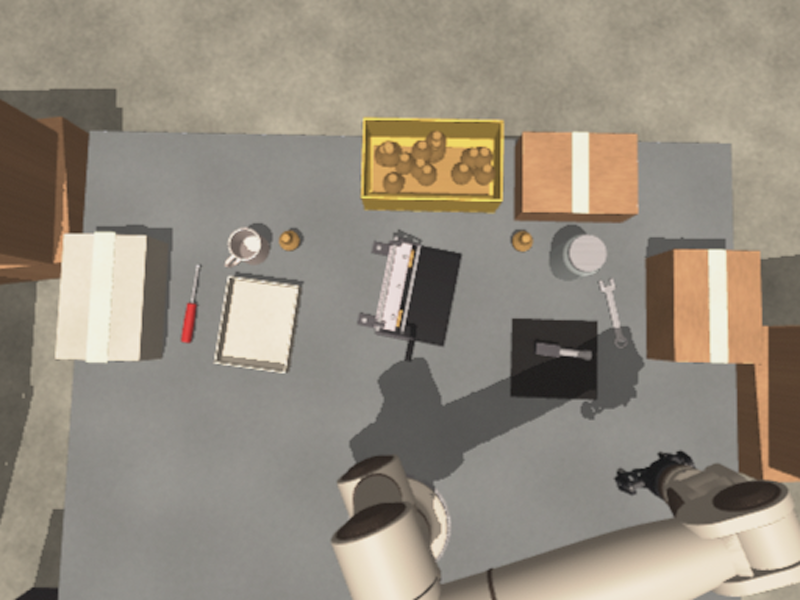

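View pics/scene0.png

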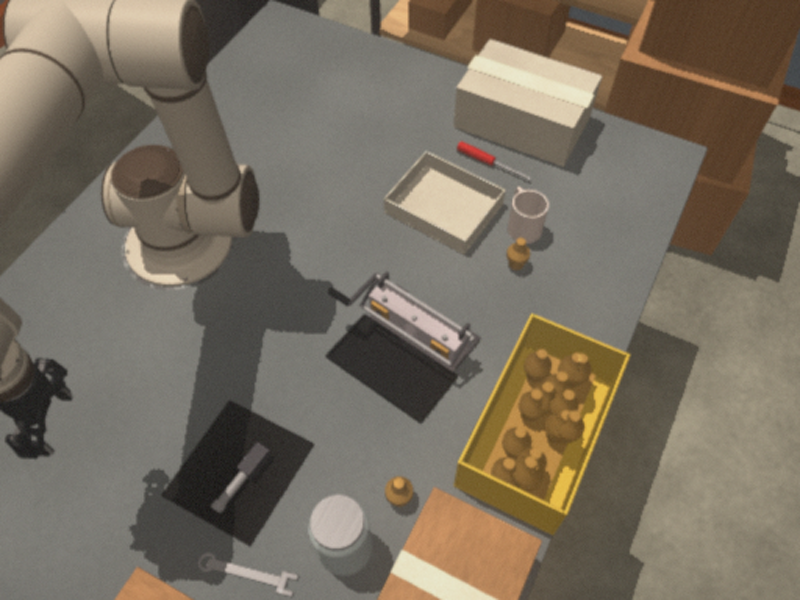

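Top view: fixture around (412,292), with its +x side (tray) to image right, roughly world -y. Gold flanges show at (411,258) and (403,315), the drift handle is at (547,350), the carton at (258,323) and the grip at (409,348). Rough positions come next.

```bash
cat > h.py <<'E'
import numpy as np,cv2
from scipy.spatial.transform import Rotation as R
from workcell import monitor,camera,get_calibration
def ray(c,u,v,z):
    "pixel (full-res) -> world point at height z"
    V=c['view'];r=V[:3,:3];t=V[:3,3];o=-r.T@t
    d=r.T@np.array([(u-c['cx'])/c['fx'],(v-c['cy'])/c['fy'],1]);return o+d*(z-o[2])/d[2]
def proj(c,P):
    P=np.atleast_2d(P)@c['view'][:3,:3].T+c['view'][:3,3]
    return np.c_[c['fx']*P[:,0]/P[:,2]+c['cx'],c['fy']*P[:,1]/P[:,2]+c['cy']]
def obs():
    o=monitor.get_obs();return o
def st():
    o=obs();print('t',round(o['time'],2),'p',o['ee_pos'].round(4),'r',o['tcp_rot'].round(2),'F',np.round(o['wrist_force'],1),'op',round(o['opening'],4),'gf',np.round(o['grasp_force'],1))
def need(p,yaw,grasp=True):
    "shift (tool units) and turn units for a downward tool: target grasp point p, yaw of tool (roll 180)"
    o=obs();Rt=R.from_euler('xyz',o['tcp_rot'],degrees=True);G=R.from_euler('xyz',[180,0,yaw],degrees=True)
    tcp=np.array(p,float)-(G.apply([0,0,.155]) if grasp else 0)
    print('shift units',(Rt.inv().apply(tcp-o['ee_pos'])/.04).round(2),'turn units',((Rt.inv()*G).as_rotvec()/.1).round(2),'dist',np.round(tcp-o['ee_pos'],4))
E
python3 - <<'E'
from h import *
c=get_calibration('top');s=.64
for n,u,v,z in[('fix tray cornerTR',461,253,.01),('tray BR',444,345,.01),('drift tail',536,349,.018),('drift head',591,354,.018),('grip',409,348,.1),('carton c',258,323,.05),('mugc',244,245,.09),('nozA',290,240,.05),('nozB',522,241,.05),('jar',585,254,.17),('mat c',554,358,.0),('carTL',232,276,.05),('carTR',301,282,.05),('carBR',286,372,.05),('carBL',215,362,.05),('blockTL',395,245,.092),('blockBL',376,330,.092)]:
    print(n,ray(c,u*s,v*s,z).round(3))
E
```

```text
fix tray cornerTR [ 0.69  -0.144  0.01 ]
tray BR [ 0.453 -0.104  0.01 ]
drift tail [ 0.448 -0.337  0.018]
drift head [ 0.439 -0.476  0.018]
grip [ 0.445 -0.015  0.1  ]
carton c [0.497 0.363 0.05 ]
mugc [0.687 0.395 0.09 ]
nozA [0.708 0.291 0.05 ]
nozB [ 0.718 -0.293  0.05 ]
jar [ 0.671 -0.414  0.17 ]
mat c [ 0.426 -0.387  0.   ]
carTL [0.614 0.434 0.05 ]
carTR [0.603 0.259 0.05 ]
carBR [0.378 0.288 0.05 ]
carBL [0.398 0.466 0.05 ]
blockTL [0.695 0.025 0.092]
blockBL [0.486 0.066 0.092]
```

Request:
carry_out(targets="0.7 -0.45 -0.05 0 0 0 1;0.7 -0.45 -0.05 0 0 0 1;0.7 -0.45 -0.05 0 0 0 1;0.7 -0.45 -0.05 0 0 0 1;0.7 -0.45 -0.05 0 0 0 1;0.7 -0.45 -0.05 0 0 0 1;0.7 -0.45 -0.05 0 0 0 1;0.7 -0.45 -0.05 0 0 0 1")

```text
time: 0.77
ee_pos: [0.3657, -0.2842, 0.4206]
tcp_rot: [-180.0, 0.0, 23.1]
wrist_force: [0.8, -0.0, -0.5]
opening: 0.0854
grasp_force: 0.0
```

Request:
carry_out(targets="0.7 -0.45 -0.05 0 0 0 1;0.7 -0.45 -0.05 0 0 0 1;0.7 -0.45 -0.05 0 0 0 1;0.7 -0.45 -0.05 0 0 0 1;0.7 -0.45 -0.05 0 0 0 1;0.7 -0.45 -0.05 0 0 0 1;0.7 -0.45 -0.05 0 0 0 1;0.7 -0.45 -0.05 0 0 0 1")

```text
time: 1.43
ee_pos: [0.5155, -0.0638, 0.4365]
tcp_rot: [-180.0, 0.0, 23.1]
wrist_force: [1.0, -0.5, -0.3]
opening: 0.0853
grasp_force: 0.0
```

Request:
carry_out(targets="0 0 0 0 0 0.8 1;0 0 0 0 0 0.8 1;0 0 0 0 0 0.8 1;0 0 0 0 0 0.8 1;0 0 0 0 0 0.8 1;0 0 0 0 0 0.8 1;0 0 0 0 0 0.8 1;0 0 0 0 0 0 1")

```text
time: 2.1
ee_pos: [0.5134, -0.0754, 0.4363]
tcp_rot: [-179.6, 0.0, -8.3]
wrist_force: [-0.4, 0.6, -0.6]
opening: 0.0855
grasp_force: 0.0
```

```bash
python3 - <<'E'
from h import *
st();c=get_calibration('wrist');print(c['view'].round(3),c['fx'],c['cx'],c['cy'])
V=c['view'];print(-V[:3,:3].T@V[:3,3])
cv2.imwrite('pics/w1.png',cv2.resize(camera('wrist')[:,:,::-1],(800,600),interpolation=cv2.INTER_CUBIC))
E
```

```text
t 2.1 p [ 0.5134 -0.0754  0.4363] r [-1.7964e+02  4.0000e-02 -8.2900e+00] F [-0.4  0.6 -0.6] op 0.0855 gf 0.0
[[-0.144 -0.99  -0.005  0.001]
 [-0.95   0.137  0.282  0.453]
 [-0.278  0.045 -0.959  0.555]
 [ 0.     0.     0.     1.   ]] 320.0733801883693 251.34341482958465 193.4546660599075
[ 0.58448548 -0.08608717  0.40484517]
```

View pics/w1.png

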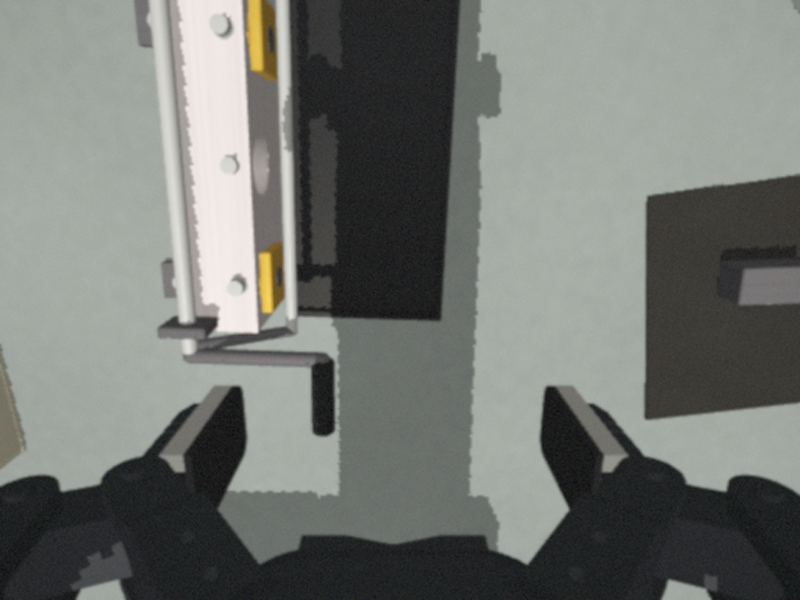

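Wrist view: grip from (322,357) to (323,433), tray corner at (440,320), block top edge ending at (259,333). The middle bore at (261,165) is empty; sleeves show at (265,38) and (271,278), so sleeves 0 and 2 are present. I'll fit the fixture pose to these.

```bash
python3 - <<'E'
from h import *
from scipy.optimize import least_squares
c=get_calibration('wrist');t=get_calibration('top')
W=[((70,-147,108),(322,392)),((150,-119,10),(440,320)),((25,-107,92),(259,333)),((150,119,10),None)]
T=[((150,119,10),(461,253)),((150,-119,10),(444,345)),((70,-147,100),(409,348))]
def f(p):
    r=[]
    for cam,L,w in((c,W,1),(t,T,1)):
        for q,uv in L:
            if uv is None:continue
            P=np.r_[R.from_euler('z',p[2]).apply(np.array(q)/1000)]+np.r_[p[:2],0]
            r.append(w*(proj(cam,P)[0]-np.array(uv)*.64))
    return np.ravel(r)
s=least_squares(f,[.58,-.0,np.radians(-99.6)],loss='soft_l1')
print(s.x[:2].round(4),np.degrees(s.x[2]),f(s.x).round(1))
M=lambda q:R.from_euler('z',s.x[2]).apply(np.array(q)/1000)+np.r_[s.x[:2],0]
for n,q in(('b0',(-25,-75,65)),('b2',(-25,75,65)),('grip',(70,-147,100)),('hinge',(-15,-147,106))):print(n,M(q).round(4))
E
```

```text
[0.5967 0.0245] -100.69261503537422 [ 0.8  4.7 -2.5 -1.6  0.  -1.3  0.2  1.1 -0.9  0.2  0.6  1.5]
b0 [0.5277 0.063  0.065 ]
b2 [0.6751 0.0351 0.065 ]
grip [ 0.4393 -0.017   0.1   ]
hinge [0.4551 0.0665 0.106 ]
```

```bash
python3 - <<'E'
from h import *
need([.4373,-.017,.16],-10.7)
E
```

```text
shift units [-2.09 -1.14  3.04] turn units [-0.06  0.01  0.41] dist [-0.0761  0.0581 -0.1214]
```

Request:
carry_out(targets="-0.35 -0.19 0.5 -0.06 0 0.41 1;-0.35 -0.19 0.5 0 0 0 1;-0.35 -0.19 0.5 0 0 0 1;-0.35 -0.19 0.5 0 0 0 1;-0.35 -0.19 0.5 0 0 0 1;-0.35 -0.19 0.5 0 0 0 1;0 0 0 0 0 0 1;0 0 0 0 0 0 1")

```text
time: 2.82
ee_pos: [0.4309, -0.0561, 0.3172]
tcp_rot: [-178.4, 0.1, -7.8]
wrist_force: [1.1, -0.3, 1.5]
opening: 0.0853
grasp_force: 0.0
```

```bash
python3 - <<'E'
from h import *
st();c=get_calibration('wrist')
cv2.imwrite('pics/w2.png',cv2.resize(camera('wrist')[:,:,::-1],(800,600),interpolation=cv2.INTER_CUBIC))
need([.4373,-.017,.1],-10.7)
print(proj(c,[[.4393,-.017,.108]])/.64)
E
```

```text
t 2.82 p [ 0.4309 -0.0561  0.3172] r [-1.7841e+02  6.0000e-02 -7.7900e+00] F [ 1.1 -0.3  1.5] op 0.0853 gf 0.0
shift units [ 0.01 -0.95  1.61] turn units [-0.28 -0.    0.51] dist [ 0.0057  0.0393 -0.0633]
[[301.52315291 343.27094066]]
```

View pics/w2.png

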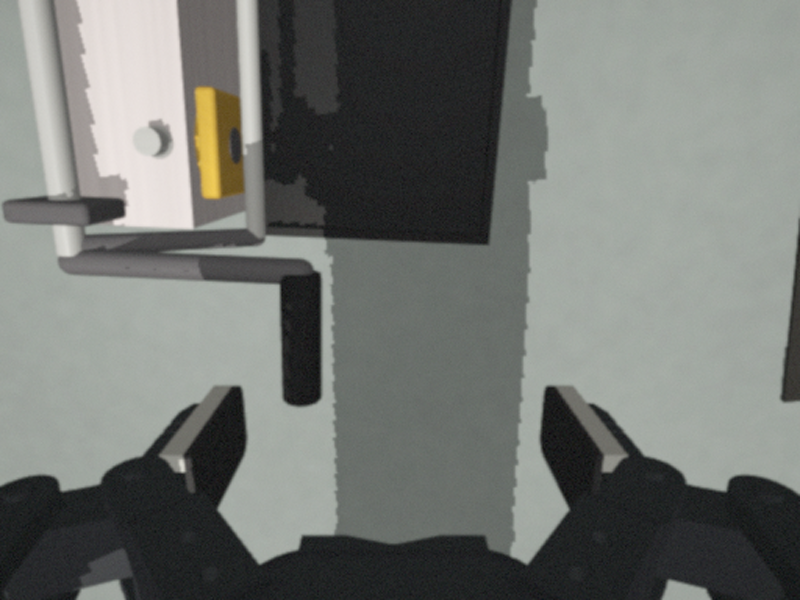

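Observed grip centre at about (301,340) matches the prediction of (302,343), so the fixture pose is good. The move fell short in y, so I'll check for lag.

Request:
carry_out(targets="0 -0.5 0 0 0 0 1;0 0 0 0 0 0 1;0 0 0 0 0 0 1;0 0 0 0 0 0 1;0 0 0 0 0 0 1;0 0 0 0 0 0 1;0 0 0 0 0 0 1;0 0 0 0 0 0 1")

```text
time: 3.53
ee_pos: [0.4325, -0.0495, 0.3179]
tcp_rot: [-177.9, 0.0, -7.0]
wrist_force: [-0.4, 0.7, -0.8]
opening: 0.0852
grasp_force: 0.0
```

```bash
python3 - <<'E'
from h import *
st();print(obs()['q'],obs()['qd'])
need([.4373,-.017,.1],-10.7)
E
```

```text
t 3.53 p [ 0.4325 -0.0495  0.3179] r [-1.7791e+02  2.0000e-02 -7.0000e+00] F [-0.4  0.7 -0.8] op 0.0852 gf 0.0
[ -7.06013294 -11.62872071 -15.36077637  86.29280317   2.0936133
 179.94233794] [ 0.01898289 -0.07425354  0.03882822  0.043763    0.0496744  -0.03463578]
shift units [ 0.02 -0.76  1.6 ] turn units [-0.37  0.02  0.65] dist [ 0.0048  0.0325 -0.0629]
```

q6 hit its 180° limit, so I'll flip the tool by half a turn, which gives the same grasp.

Request:
carry_out(targets="0 0 -0.5 0 0 -1 1;0 0 0 0 0 -1 1;0 0 0 0 0 -1 1;0 0 0 0 0 -1 1;0 0 0 0 0 -1 1;0 0 0 0 0 -1 1;0 0 0 0 0 -1 1;0 0 0 0 0 -1 1")

```text
time: 4.2
ee_pos: [0.4323, -0.0501, 0.3379]
tcp_rot: [-178.5, -1.5, 39.1]
wrist_force: [-1.0, -0.4, -0.0]
opening: 0.0854
grasp_force: 0.0
```

Request:
carry_out(targets="0 0 0 0 0 -1 1;0 0 0 0 0 -1 1;0 0 0 0 0 -1 1;0 0 0 0 0 -1 1;0 0 0 0 0 -1 1;0 0 0 0 0 -1 1;0 0 0 0 0 -1 1;0 0 0 0 0 -1 1")

```text
time: 4.87
ee_pos: [0.4323, -0.0502, 0.3379]
tcp_rot: [180.0, -2.1, 85.0]
wrist_force: [-0.4, -0.3, -0.0]
opening: 0.0851
grasp_force: 0.0
```

Request:
carry_out(targets="0 0 0 0 0 -1 1;0 0 0 0 0 -1 1;0 0 0 0 0 -1 1;0 0 0 0 0 -1 1;0 0 0 0 0 -1 1;0 0 0 0 0 -1 1;0 0 0 0 0 -1 1;0 0 0 0 0 -1 1")

```text
time: 5.53
ee_pos: [0.4323, -0.0501, 0.3379]
tcp_rot: [178.5, -1.4, 130.8]
wrist_force: [0.7, -0.2, -0.2]
opening: 0.085
grasp_force: 0.0
```

Request:
carry_out(targets="0 0 0 0 0 -1 1;0 0 0 0 0 -1 1;0 0 0 0 0 -1 1;0 0 0 0 0 -1 1;0 0 0 0 0 -1 1;0 0 0 0 0 -1 1;0 0 0 0 0 0 1;0 0 0 0 0 0 1")

```text
time: 6.2
ee_pos: [0.4323, -0.0501, 0.3379]
tcp_rot: [177.9, -0.3, 164.7]
wrist_force: [-0.8, 0.4, -0.6]
opening: 0.0856
grasp_force: 0.0
```

```bash
python3 - <<'E'
from h import *
st();print(obs()['q'])
need([.4373,-.017,.16],169.3)
E
```

```text
t 6.2 p [ 0.4323 -0.0501  0.3379] r [177.93  -0.32 164.72] F [-0.8  0.4 -0.6] op 0.0856 gf 0.0
[ -7.15067217 -11.56817066 -13.1080188   88.48621678   2.09401118
   8.13424884]
shift units [0.1  0.81 0.6 ] turn units [ 0.36 -0.04 -0.8 ] dist [ 0.005   0.0331 -0.0229]
```

Request:
carry_out(targets="0.1 0.81 0.3 0 0 0 1;0 0 0.3 0.36 -0.04 -0.8 1;0 0 0 0 0 0 1;0 0 0.35 0 0 0 1;0 0 0.4 0 0 0 1;0 0 0.4 0 0 0 1;0 0 0.35 0 0 0 1;0 0 0 0 0 0 1")

```text
time: 6.87
ee_pos: [0.4363, -0.0173, 0.253]
tcp_rot: [180.0, -0.2, 169.2]
wrist_force: [-0.4, 0.5, -0.1]
opening: 0.0853
grasp_force: 0.0
```

Request:
carry_out(targets="0 0 0 0 0 0 -1;0 0 0 0 0 0 -1;0 0 0 0 0 0 -1;0 0 0 0 0 0 -1;0 0 0 0 0 0 -1;0 0 0 0 0 0 -1;0 0 0 0 0 0 -1;0 0 0 0 0 0 -1", newtons=40)

```text
time: 7.53
ee_pos: [0.4374, -0.0161, 0.2556]
tcp_rot: [179.8, 0.0, 169.5]
wrist_force: [1.9, 10.7, 1.4]
opening: 0.0148
grasp_force: 39.0
```

```bash
python3 - <<'E'
from h import *
st()
E
```

```text
t 7.53 p [ 0.4374 -0.0161  0.2556] r [1.7977e+02 4.0000e-02 1.6953e+02] F [ 1.9 10.7  1.4] op 0.0148 gf 39.0
```

Request:
carry_out(targets="0 0 -0.22 0 0 0 -1;0 0.02 -0.22 0 0 0 -1;0 0.04 -0.22 0 0 0 -1;0 0.07 -0.21 0 0 0 -1;0 0.09 -0.21 0 0 0 -1;0 0.11 -0.19 0 0 0 -1;0 0.13 -0.18 0 0 0 -1;0 0.15 -0.17 0 0 0 -1")

```text
time: 8.2
ee_pos: [0.442, 0.009, 0.3173]
tcp_rot: [179.7, -0.2, 169.6]
wrist_force: [11.6, 18.7, -32.8]
opening: 0.0146
grasp_force: 39.4
```

Request:
carry_out(targets="0 0.16 -0.15 0 0 0 -1;0 0.18 -0.13 0 0 0 -1;0 0.19 -0.12 0 0 0 -1;0 0.2 -0.09 0 0 0 -1;0 0.21 -0.07 0 0 0 -1;0 0.22 -0.05 0 0 0 -1;0 0.22 -0.03 0 0 0 -1;0 0.22 0 0 0 0 -1")

```text
time: 8.87
ee_pos: [0.4525, 0.0701, 0.3466]
tcp_rot: [-179.9, -0.1, 169.4]
wrist_force: [-10.7, -5.9, 6.8]
opening: 0.0144
grasp_force: 39.7
```

```bash
python3 - <<'E'
from h import *
st();p=obs()['ee_pos']-[0,0,.155];f=np.radians(-100.7);h=np.array([.4551,.0665,.106]);d=p-h
print(np.degrees(np.arctan2(d[2],d[0]*np.cos(f)+d[1]*np.sin(f)))+4)
E
```

```text
t 8.87 p [0.4525 0.0701 0.3466] r [-1.7990e+02 -6.0000e-02  1.6944e+02] F [-10.7  -5.9   6.8] op 0.0144 gf 39.7
96.06346106299405
```

Request:
carry_out(targets="0 0 0 0 0 0 1;0 0 0 0 0 0 1;0 0 0 0 0 0 1;0 0 0 0 0 0 1;0 0 0 0 0 0 1;0 0 -0.5 0 0 0 1;0 0 -1 0 0 0 1;0 0 -0.5 0 0 0 1")

```text
time: 9.53
ee_pos: [0.4529, 0.0697, 0.4287]
tcp_rot: [179.9, 0.1, 169.5]
wrist_force: [0.5, 0.1, 0.2]
opening: 0.0851
grasp_force: 0.0
```

Request:
carry_out(targets="-0.14 -0.88 0 0 0 0.5 1;-0.14 -0.88 0 0 0 0 1;-0.14 -0.88 0 0 0 0 1;-0.14 -0.88 0 0 0 0 1;-0.14 -0.88 0 0 0 0 1;-0.14 -0.88 0 0 0 0 1;-0.14 -0.88 0 0 0 0 1;-0.14 -0.88 0 0 0 0 1")

```text
time: 10.2
ee_pos: [0.4326, -0.2164, 0.4257]
tcp_rot: [180.0, 0.0, 166.6]
wrist_force: [1.4, -0.4, 0.3]
opening: 0.0852
grasp_force: 0.0
```

Request:
carry_out(targets="-0.14 -0.88 0 0 0 0 1;-0.14 -0.88 0 0 0 0 1;-0.14 -0.88 0 0 0 0 1;-0.14 -0.88 0 0 0 0 1;0 0 0 0 0 1 1;0 0 0 0 0 1 1;0 0 0 0 0 1 1;0 0 0 0 0 1 1")

```text
time: 10.87
ee_pos: [0.4222, -0.3573, 0.4253]
tcp_rot: [180.0, -0.0, 143.3]
wrist_force: [-0.1, -0.5, 0.4]
opening: 0.0857
grasp_force: 0.0
```

Request:
carry_out(targets="0 0 0 0 0 1 1;0 0 0 0 0 1 1;0 0 0 0 0 1 1;0 0 0 0 0 1 1;0 0 0 0 0 1 1;0 0 0 0 0 1 1;0 0 0 0 0 1 1;0 0 0 0 0 1 1")

```text
time: 11.53
ee_pos: [0.4224, -0.3568, 0.4255]
tcp_rot: [180.0, -0.0, 97.5]
wrist_force: [0.9, 0.1, 0.2]
opening: 0.0852
grasp_force: 0.0
```

Request:
carry_out(targets="0 0 0 0 0 1 1;0 0 0 0 0 1 1;0 0 0 0 0 1 1;0 0 0 0 0 0.2 1;0 0 0 0 0 0 1;0 0 0 0 0 0 1;0 0 0 0 0 0 1;0 0 0 0 0 0 1")

```text
time: 12.2
ee_pos: [0.4225, -0.3567, 0.4254]
tcp_rot: [-180.0, -0.0, 79.6]
wrist_force: [0.6, 0.6, -0.1]
opening: 0.0857
grasp_force: 0.0
```

```bash
python3 - <<'E'
from h import *
st();print(obs()['q'])
a=cv2.resize(camera('top')[:,:,::-1][150:246,200:400],(800,384),interpolation=cv2.INTER_CUBIC)
w=cv2.resize(camera('wrist')[:,:,::-1],(800,600),interpolation=cv2.INTER_CUBIC)
cv2.imwrite('pics/w3.png',w);cv2.imwrite('pics/t3.png',a)
E
```

```text
t 12.2 p [ 0.4225 -0.3567  0.4254] r [-1.80e+02 -2.00e-02  7.96e+01] F [ 0.6  0.6 -0.1] op 0.0857 gf 0.0
[-4.01748722e+01  5.91829672e+00  1.34092056e+01  9.75048555e+01
  1.64904701e-02  6.02201848e+01]
```

View pics/w3.png

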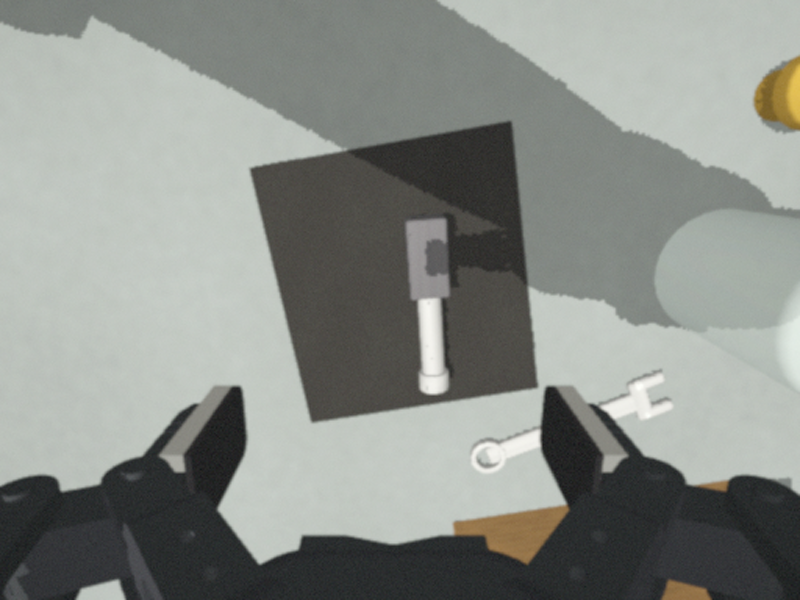

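Drift on the mat: handle from (427,219) to (430,299), head end at (433,390). The mat corners are (251,168), (511,122), (537,387) and (313,421).

```bash
python3 - <<'E'
from h import *
c=get_calibration('wrist');s=.64
a=ray(c,427*s,219*s,.033);b=ray(c,430*s,299*s,.033);h=ray(c,433*s,392*s,.018)
print(a,b,h,'len',np.linalg.norm(a-b),np.linalg.norm(h-b))
d=h-(a+b)/2;print('c',(a+b)/2,'yaw',np.degrees(np.arctan2(d[1],d[0])))
m=[ray(c,u*s,v*s,.003) for u,v in((251,168),(511,122),(537,387),(313,421))];print('mat',np.mean(m,0),np.round(m,3))
y=np.arctan2(d[1],d[0]);g=(a+b)/2-.008*np.array([np.cos(y),np.sin(y),0])
need([g[0],g[1],.10],np.degrees(y)+180)
E
```

```text
[ 0.45207483 -0.33437671  0.033     ] [ 0.44463656 -0.39367126  0.033     ] [ 0.4346285  -0.47748756  0.018     ] len 0.059759278427166766 0.08573408519208477
c [ 0.4483557  -0.36402398  0.033     ] yaw -96.89830723005088
mat [ 0.42609356 -0.38652354  0.003     ] [[ 0.329 -0.276  0.003]
 [ 0.526 -0.279  0.003]
 [ 0.523 -0.496  0.003]
 [ 0.327 -0.494  0.003]]
shift units [0.13 0.66 4.26] turn units [-0.   -0.   -0.62] dist [ 0.0268  0.0006 -0.1704]
```

Request:
carry_out(targets="0.13 0.66 0.5 0 0 0 1;0 0 0.8 0 0 -0.62 1;0 0 0.9 0 0 0 1;0 0 0.9 0 0 0 1;0 0 0.7 0 0 0 1;0 0 0.46 0 0 0 1;0 0 0 0 0 0 1;0 0 0 0 0 0 1")

```text
time: 12.97
ee_pos: [0.4493, -0.3561, 0.2547]
tcp_rot: [-179.9, -0.1, 83.1]
wrist_force: [-0.2, 0.2, 0.2]
opening: 0.0854
grasp_force: 0.0
```

```bash
python3 - <<'E'
from h import *
st();need([.4474,-.372,.026],83.1)
w=cv2.resize(camera('wrist')[:,:,::-1],(800,600),interpolation=cv2.INTER_CUBIC)
cv2.imwrite('pics/w4.png',w)
c=get_calibration('wrist')
y=np.radians(-96.9);d=np.array([np.cos(y),np.sin(y),0]);n=np.array([-d[1],d[0],0]);p=np.array([.44836,-.36402,.033])
print((proj(c,[p-.03*d+.015*n,p-.03*d-.015*n,p+.03*d+.015*n,p+.03*d-.015*n])/.64).round(0))
E
```

```text
t 12.97 p [ 0.4493 -0.3561  0.2547] r [-1.7992e+02 -7.0000e-02  8.3090e+01] F [-0.2  0.2  0.2] op 0.0854 gf 0.0
shift units [-0.4   0.    1.84] turn units [-0.01 -0.01 -0.  ] dist [-0.0019 -0.0159 -0.0737]
[[428. 283.]
 [352. 283.]
 [425. 419.]
 [355. 419.]]
```

View pics/w4.png

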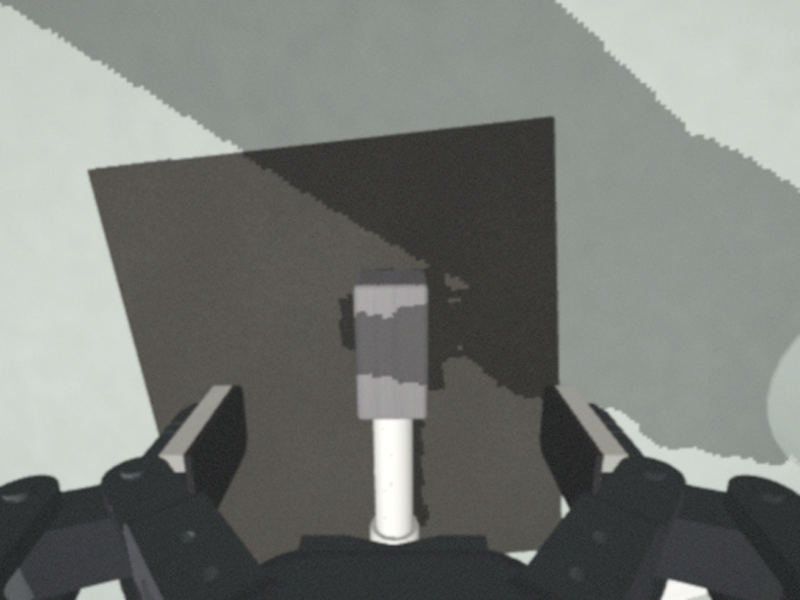

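Prediction matches within 1–2 px. The current position is already 8 mm behind the handle centre, so I'll descend and grip.

Request:
carry_out(targets="0 0 0.5 0 0 0 1;0 0 0.5 0 0 0 1;0 0 0.5 0 0 0 1;0 0 0.34 0 0 0 1;0 0 0 0 0 0 1;0 0 0 0 0 0 -1;0 0 0 0 0 0 -1;0 0 0 0 0 0 -1", newtons=100)

```text
time: 13.68
ee_pos: [0.45, -0.3567, 0.1835]
tcp_rot: [179.9, 0.1, 83.1]
wrist_force: [-0.1, 0.1, 0.0]
opening: 0.0515
grasp_force: 0.0
```

Request:
carry_out(targets="0 0 0 0 0 0 -1;0 0 0 0 0 0 -1;0 0 0 0 0 0 -1;0 0 -0.5 0 0 0 -1;0 0 -1 0 0 0 -1;0 0 -1 0 0 0 -1;0 0 -1 0 0 0 -1;0 0 -1 0 0 0 -1")

```text
time: 14.35
ee_pos: [0.449, -0.3559, 0.3632]
tcp_rot: [-180.0, -0.0, 83.1]
wrist_force: [0.7, -0.5, -2.5]
opening: 0.0279
grasp_force: 99.2
```

```bash
python3 - <<'E'
from h import *
st()
f=np.radians(-100.7)
F=lambda q:R.from_euler('z',f).apply(np.array(q)/1000)+[.5967,.0245,0]
# head end is 118 mm ahead of grasp; head 40mm before face, grasp z: axis + 8mm
for k in(0,2):
    y=-75 if k==0 else 75
    print('bore',k);need(F([-25-40-118,y,73+60]),79.3)
E
```

```text
t 14.35 p [ 0.449  -0.3559  0.3632] r [-1.7998e+02 -4.0000e-02  8.3080e+01] F [ 0.7 -0.5 -2.5] op 0.0279 gf 99.2
bore 0
shift units [14.57  0.95  1.89] turn units [-0.   -0.01  0.66] dist [ 0.1079  0.5742 -0.0752]
bore 2
shift units [14.33  4.69  1.89] turn units [-0.   -0.01  0.66] dist [ 0.2553  0.5463 -0.0752]
```

Request:
carry_out(targets="0 0 -1 0 0 0 -1;0 0 -1 0 0 0 -1;0.91 0.06 0 0 0 0 -1;0.91 0.06 0 0 0 0 -1;0.91 0.06 0 0 0 0 -1;0.91 0.06 0 0 0 0 -1;0.91 0.06 0 0 0 0 -1;0.91 0.06 0 0 0 0 -1")

```text
time: 15.02
ee_pos: [0.4899, -0.1396, 0.4415]
tcp_rot: [-180.0, -0.0, 83.1]
wrist_force: [0.7, 0.2, -2.8]
opening: 0.0281
grasp_force: 99.5
```

Request:
carry_out(targets="0.91 0.06 0 0 0 0 -1;0.91 0.06 0 0 0 0 -1;0.91 0.06 0 0 0 0 -1;0.91 0.06 0 0 0 0 -1;0.91 0.06 0 0 0 0 -1;0.91 0.06 0 0 0 0 -1;0.91 0.06 0 0 0 0 -1;0.91 0.06 0 0 0 0 -1")

```text
time: 15.68
ee_pos: [0.5441, 0.1474, 0.4416]
tcp_rot: [-180.0, -0.0, 83.1]
wrist_force: [0.8, -0.3, -2.7]
opening: 0.0285
grasp_force: 99.5
```

Request:
carry_out(targets="0.91 0.06 0 0 0 0 -1;0.91 0.06 0 0 0 0 -1;0 0 0 0 0 0.66 -1;0 0 0.5 0 0 0 -1;0 0 0.5 0 0 0 -1;0 0 0.5 0 0 0 -1;0 0 0.5 0 0 0 -1;0 0 0 0 0 0 -1")

```text
time: 16.35
ee_pos: [0.5573, 0.2171, 0.3571]
tcp_rot: [-179.7, 0.2, 79.3]
wrist_force: [-0.7, -0.9, -4.0]
opening: 0.0282
grasp_force: 99.4
```

```bash
python3 - <<'E'
from h import *
st()
w=cv2.resize(camera('wrist')[:,:,::-1],(800,600),interpolation=cv2.INTER_CUBIC)
cv2.imwrite('pics/w5.png',w)
t=cv2.resize(camera('top')[140:236,210:338,::-1],(800,600),interpolation=cv2.INTER_CUBIC)
cv2.imwrite('pics/t5.png',t)
c=get_calibration('wrist')
f=np.radians(-100.7)
F=lambda q:R.from_euler('z',f).apply(np.array(q)/1000)+[.5967,.0245,0]
need(F([-25-40-118,-75,73]),79.3)
for q in([-25,-107,92],[-25,107,92],[25,-107,92],[-25,-107,0],[-25,107,0]): print(q,(proj(c,F(q))/.64).round(0))
E
```

```text
t 16.35 p [0.5573 0.2171 0.3571] r [-1.7968e+02  1.7000e-01  7.9300e+01] F [-0.7 -0.9 -4. ] op 0.0282 gf 99.4
shift units [ 0.03 -0.02  3.34] turn units [-0.01  0.   -0.  ] dist [-0.0006  0.0011 -0.1335]
[-25, -107, 92] [[336. 561.]]
[-25, 107, 92] [[702. 562.]]
[25, -107, 92] [[339. 627.]]
[-25, -107, 0] [[350. 467.]]
[-25, 107, 0] [[631. 467.]]
```

View pics/w5.png

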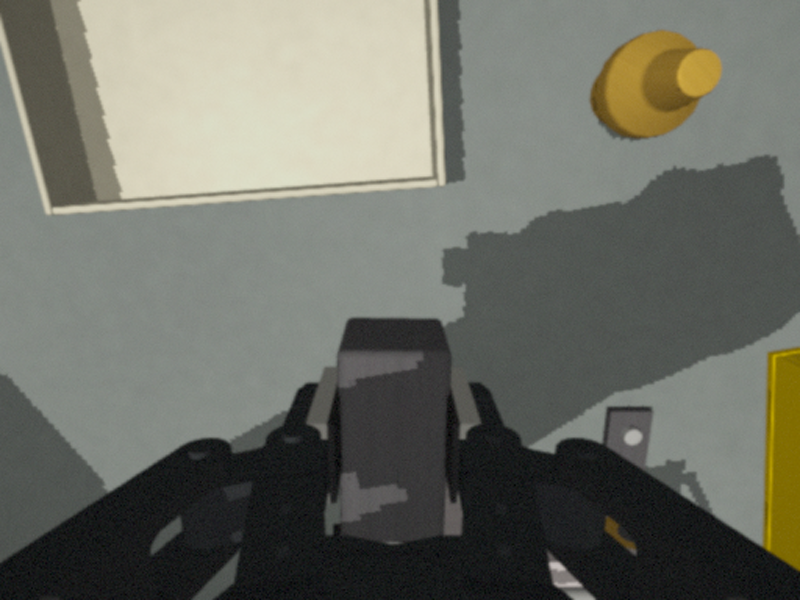

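View pics/t5.png

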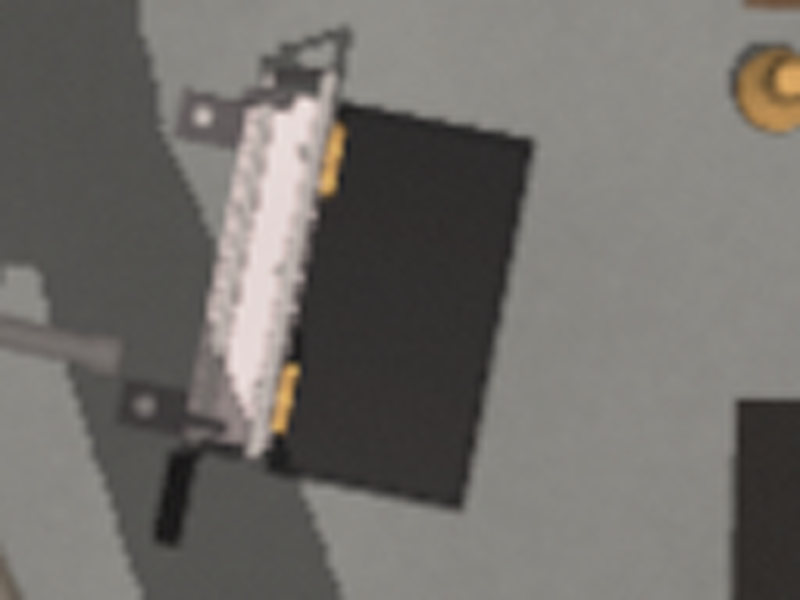

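Top crop: bar raised over the block. Flange edges are at (337,158) and (289,398), tray corners at (533,143) and (463,510), drift head tip at (120,355). I'll refine the fit and check the drift tip.

```bash
python3 - <<'E'
from h import *
from scipy.optimize import least_squares
t=get_calibration('top')
T=[((150,119,10),(533,143)),((150,-119,10),(463,510)),((33,75,86),(337,158)),((33,-75,86),(289,398))]
def f(p):
    return np.ravel([proj(t,R.from_euler('z',p[2]).apply(np.array(q)/1000)+np.r_[p[:2],0])[0]-[210+u*.16,140+v*.16] for q,(u,v) in T])
s=least_squares(f,[.5967,.0245,np.radians(-100.7)]);print(s.x[:2].round(4),np.degrees(s.x[2]).round(2),f(s.x).round(1))
o=obs();d=R.from_euler('z',-100.7,degrees=True).apply([1,0,0])
tip=o['ee_pos']-[0,0,.163]+.118*d
print('tip pred',proj(t,tip),'seen',210+120*.16,140+355*.16, tip)
print('tip seen world',ray(t,210+120*.16,140+355*.16,tip[2]))
F=lambda q:R.from_euler('z',s.x[2]).apply(np.array(q)/1000)+np.r_[s.x[:2],0]
print(F([-25,-75,65]))
E
```

```text
[0.5949 0.0251] -100.05 [-0.5  0.1 -0.6 -0.5  0.5  0.2  0.5  0.2]
tip pred [[229.40188675 196.56116142]] seen 229.2 196.8 [0.53569093 0.10118493 0.19853071]
tip seen world [0.53483834 0.10186856 0.19853071]
[0.52546248 0.06285187 0.065     ]
```

Request:
carry_out(targets="0.03 -0.04 0.5 0 0 0 -1;0 0 0.6 0 0 0 -1;0 0 0.6 0 0 0 -1;0 0 0.6 0 0 0 -1;0 0 0.6 0 0 0 -1;0 0 0.43 0 0 0 -1;0 0 0 0 0 0 -1;0 0 0 0 0 0 -1")

```text
time: 17.12
ee_pos: [0.5567, 0.2188, 0.2295]
tcp_rot: [180.0, -0.0, 79.3]
wrist_force: [0.8, 0.5, -3.0]
opening: 0.0283
grasp_force: 99.6
```

Request:
carry_out(targets="-0.2 0 0 0 0 0 -1;-0.2 0 0 0 0 0 -1;-0.2 0 0 0 0 0 -1;-0.2 0 0 0 0 0 -1;-0.2 0 0 0 0 0 -1;-0.1 0 0 0 0 0 -1;-0.1 0 0 0 0 0 -1;-0.1 0 0 0 0 0 -1")

```text
time: 17.78
ee_pos: [0.5475, 0.1693, 0.2299]
tcp_rot: [179.9, -0.5, 79.4]
wrist_force: [3.3, 19.2, -0.3]
opening: 0.0284
grasp_force: 100.0
```

```bash
cat >> h.py <<'E'
fx,fyaw=np.array([.5958,.0248,0]),-100.4
def F(q):return R.from_euler('z',fyaw,degrees=True).apply(np.array(q)/1000)+fx
def inF(p):return R.from_euler('z',-fyaw,degrees=True).apply(np.array(p)-fx)*1000
E
python3 -c "
from h import *
st();g=inF(obs()['ee_pos']);print(g-[0,0,155],'head past face',g[0]+118+25)"
```

```text
t 17.78 p [0.5475 0.1693 0.2299] r [179.89  -0.5   79.39] F [ 3.3 19.2 -0.3] op 0.0284 gf 100.0
[-133.36121938  -73.62786496   74.86127865] head past face 9.638780619461585
```

Request:
carry_out(targets="-0.15 0 0.03 0 0 0 -1;-0.15 0 0 0 0 0 -1;-0.15 0 0 0 0 0 -1;-0.15 0 0 0 0 0 -1;-0.15 0 0 0 0 0 -1;-0.15 0 0 0 0 0 -1;-0.15 0 0 0 0 0 -1;-0.15 0 0 0 0 0 -1")

```text
time: 18.45
ee_pos: [0.5376, 0.1199, 0.2272]
tcp_rot: [-180.0, -0.0, 79.3]
wrist_force: [-0.3, -0.2, -2.5]
opening: 0.0279
grasp_force: 99.8
```

```bash
python3 -c "
from h import *
st();g=inF(obs()['ee_pos']);print(g-[0,0,155],'head past face',g[0]+118+25)"
```

```text
t 18.45 p [0.5376 0.1199 0.2272] r [-180.     -0.     79.29] F [-0.3 -0.2 -2.5] op 0.0279 gf 99.8
[-83.02716027 -74.37468254  72.21279824] head past face 59.972839726203816
```

Request:
carry_out(targets="0.4 0 0 0 0 0 -1;0.4 0 0 0 0 0 -1;0.4 0 0 0 0 0 -1;0.4 0 0 0 0 0 -1;0.3 0 0 0 0 0 -1;0 0.25 0 0 0 0 -1;0 0.5 0 0 0 0 -1;0 0.5 0 0 0 0 -1")

```text
time: 19.12
ee_pos: [0.6017, 0.1859, 0.2272]
tcp_rot: [-180.0, 0.0, 79.4]
wrist_force: [0.8, 0.3, -2.1]
opening: 0.0285
grasp_force: 99.7
```

Request:
carry_out(targets="0 0.5 0 0 0 0 -1;0 0.5 0 0 0 0 -1;0 0.5 0 0 0 0 -1;0 0.5 0 0 0 0 -1;0 0.3 0 0 0 0 -1;0 0.19 0 0 0 0 -1;0 0 0 0 0 0 -1;0 0 0 0 0 0 -1")

```text
time: 19.78
ee_pos: [0.6989, 0.1671, 0.2266]
tcp_rot: [-179.9, 0.0, 79.3]
wrist_force: [-0.4, -0.6, -2.7]
opening: 0.0285
grasp_force: 99.7
```

```bash
python3 -c "
from h import *
st();g=inF(obs()['ee_pos']);print(g-[0,0,155],'head past face',g[0]+118+25);print(obs()['q'])
t=cv2.resize(camera('top')[140:236,210:338,::-1],(800,600),interpolation=cv2.INTER_CUBIC)
cv2.imwrite('pics/t6.png',t)"
```

```text
t 19.78 p [0.6989 0.1671 0.2266] r [-1.7994e+02  1.0000e-02  7.9270e+01] F [-0.4 -0.6 -2.7] op 0.0285 gf 99.7
[-158.61828908   75.7428588    71.62612478] head past face -15.618289079792987
[1.34459810e+01 2.85706694e+01 1.94694768e+01 8.09546991e+01
 1.86787301e-02 1.14171233e+02]
```

View pics/t6.png

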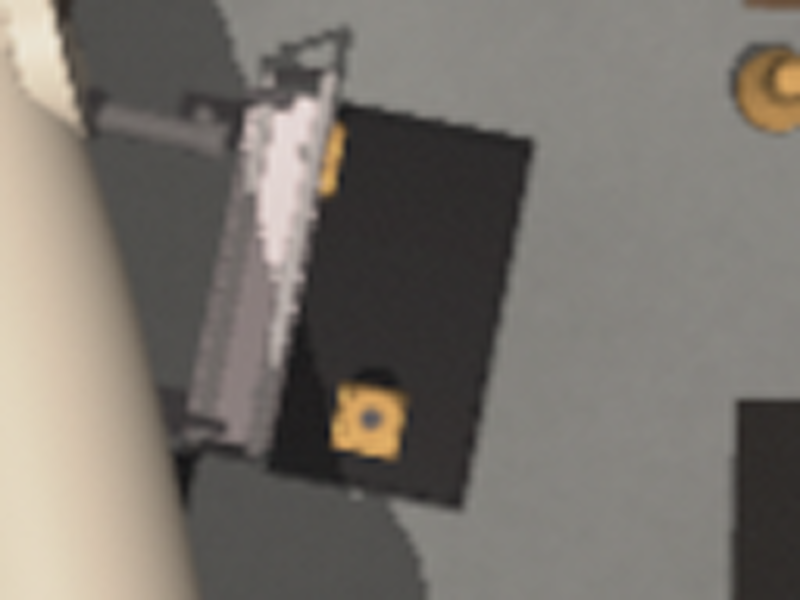

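Drift tip is in line with bore 2, and sleeve 0 stands in the tray at (369,420). Now I'll drive bore 2.

Request:
carry_out(targets="-0.2 0 -0.02 0 0 0 -1;-0.2 0 0 0 0 0 -1;-0.1 0 0 0 0 0 -1;-0.1 0 0 0 0 0 -1;-0.15 0 0 0 0 0 -1;-0.15 0 0 0 0 0 -1;-0.15 0 0 0 0 0 -1;-0.15 0 0 0 0 0 -1")

```text
time: 20.5
ee_pos: [0.69, 0.1226, 0.2294]
tcp_rot: [179.9, -0.5, 79.5]
wrist_force: [4.2, 19.9, -3.0]
opening: 0.0282
grasp_force: 99.8
```

Request:
carry_out(targets="-0.15 0 0 0 0 0 -1;-0.15 0 0 0 0 0 -1;-0.15 0 0 0 0 0 -1;-0.15 0 0 0 0 0 -1;-0.1 0 0 0 0 0 -1;-0.1 0 0 0 0 0 -1;0 0 0 0 0 0 -1;0 0 0 0 0 0 -1")

```text
time: 21.17
ee_pos: [0.6841, 0.0883, 0.2279]
tcp_rot: [-180.0, -0.0, 79.3]
wrist_force: [0.2, -0.0, -2.1]
opening: 0.0282
grasp_force: 99.7
```

```bash
python3 -c "
from h import *
st();g=inF(obs()['ee_pos']);print(g-[0,0,155],'head past face',g[0]+118+25);print(obs()['q'])"
```

```text
t 21.17 p [0.6841 0.0883 0.2279] r [-1.7999e+02 -2.0000e-02  7.9250e+01] F [ 0.2 -0.  -2.1] op 0.0282 gf 99.7
[-78.40386422  75.34390305  72.92710032] head past face 64.59613577724723
[7.35342628e+00 2.43248775e+01 1.38326358e+01 7.95090801e+01
 1.85016896e-02 1.08098986e+02]
```

Request:
carry_out(targets="0.5 0 0 0 0 0 -1;0.6 0 0 0 0 0 -1;0.6 0 0 0 0 0 -1;0.4 0 0 0 0 0 -1;0 0 -0.5 0 0 0 -1;0 0 -0.9 0 0 0 -1;0 0 -0.9 0 0 0 -1;0 0 -0.9 0 0 0 -1")

```text
time: 21.83
ee_pos: [0.6994, 0.1716, 0.3571]
tcp_rot: [-179.9, 0.0, 79.3]
wrist_force: [1.5, 0.1, -3.0]
opening: 0.0281
grasp_force: 99.5
```

Request:
carry_out(targets="0 0 -0.9 0 0 0 -1;0 0 -0.9 0 0 0 -1;0 0 -0.3 0 0 0 -1;-0.5 -0.13 0 0 0 0 -1;-0.89 -0.23 0 0 0 0 -1;-0.89 -0.23 0 0 0 0 -1;-0.89 -0.23 0 0 0 0 -1;-0.89 -0.23 0 0 0 0 -1")

```text
time: 22.5
ee_pos: [0.6273, 0.0184, 0.4398]
tcp_rot: [-180.0, -0.0, 79.3]
wrist_force: [0.2, -0.9, -2.3]
opening: 0.0277
grasp_force: 99.6
```

Request:
carry_out(targets="-0.89 -0.23 0 0 0 0 -1;-0.89 -0.23 0 0 0 0 -1;-0.89 -0.23 0 0 0 0 -1;-0.89 -0.23 0 0 0 0 -1;-0.89 -0.23 0 0 0 0 -1;-0.89 -0.23 0 0 0 0 -1;-0.89 -0.23 0 0 0 0 -1;-0.89 -0.23 0 0 0 0 -1")

```text
time: 23.17
ee_pos: [0.502, -0.248, 0.4401]
tcp_rot: [180.0, -0.0, 79.3]
wrist_force: [0.6, -0.2, -3.1]
opening: 0.0285
grasp_force: 99.6
```

```bash
python3 -c "
from h import *
st();need([.449,-.356,.028],83)"
```

```text
t 23.17 p [ 0.502  -0.248   0.4401] r [ 1.7998e+02 -1.0000e-02  7.9310e+01] F [ 0.6 -0.2 -3.1] op 0.0285 gf 99.6
shift units [-2.9  -0.8   6.43] turn units [ 0.   -0.   -0.64] dist [-0.053  -0.108  -0.2571]
```

Request:
carry_out(targets="-0.8 -0.2 0 0 0 0 -1;-0.8 -0.2 0.3 0 0 0 -1;-0.8 -0.2 0.8 0 0 0 -1;-0.5 -0.2 0.9 0 0 0 -1;0 0 0.9 0 0 -0.64 -1;0 0 0.9 0 0 0 -1;0 0 0.8 0 0 0 -1;0 0 0.6 0 0 0 -1")

```text
time: 23.83
ee_pos: [0.4507, -0.3514, 0.2319]
tcp_rot: [-179.9, -0.1, 82.9]
wrist_force: [0.1, 0.7, -3.1]
opening: 0.0281
grasp_force: 99.7
```

Request:
carry_out(targets="0 0 0.5 0 0 0 -1;0 0 0.3 0 0 0 -1;0 0 0.2 0 0 0 -1;0 0 0.1 0 0 0 -1;0 0 0.08 0 0 0 -1;0 0 0.04 0 0 0 -1;0 0 0 0 0 0 -1;0 0 0 0 0 0 -1")

```text
time: 24.5
ee_pos: [0.4517, -0.3519, 0.1871]
tcp_rot: [179.9, 0.0, 83.0]
wrist_force: [-0.6, -0.7, -3.0]
opening: 0.0284
grasp_force: 99.7
```

```bash
python3 -c "
from h import *
st();need([.449,-.356,.026],83)"
```

```text
t 24.5 p [ 0.4517 -0.3519  0.1871] r [1.7994e+02 2.0000e-02 8.2960e+01] F [-0.6 -0.7 -3. ] op 0.0284 gf 99.7
shift units [-0.11 -0.05  0.15] turn units [ 0.01  0.   -0.01] dist [-0.0027 -0.0041 -0.0061]
```

Request:
carry_out(targets="0 0 0.08 0 0 0 -1;0 0 0.06 0 0 0 -1;0 0 0 0 0 0 -1;0 0 0 0 0 0 1;0 0 0 0 0 0 1;0 0 0 0 0 0 1;0 0 0 0 0 0 1;0 0 0 0 0 0 1")

```text
time: 25.17
ee_pos: [0.4514, -0.3517, 0.1804]
tcp_rot: [-180.0, -0.0, 83.0]
wrist_force: [-0.3, -0.5, 0.2]
opening: 0.085
grasp_force: 0.0
```

Request:
carry_out(targets="0 0 -0.4 0 0 0 1;0 0 -0.8 0 0 0 1;0 0 -1 0 0 0 1;0 0 -1 0 0 0 1;0 0 -1 0 0 0 1;0 0 -1 0 0 0 1;0 0 -0.8 0 0 0 1;0 0 0 0 0 0 1")

```text
time: 25.83
ee_pos: [0.4513, -0.3517, 0.428]
tcp_rot: [179.5, 0.3, 83.0]
wrist_force: [0.6, -1.4, 0.8]
opening: 0.0856
grasp_force: 0.0
```

Request:
carry_out(targets="0.8 0.2 0 0 0 0 1;0.8 0.2 0 0 0 0 1;0.8 0.2 0 0 0 0 1;0.8 0.2 0 0 0 0 1;0.8 0.2 0 0 0 0 1;0.8 0.2 0 0 0 0 1;0.5 0.2 0 0 0 0.6 1;0 0 0 0 0 0 1")

```text
time: 26.5
ee_pos: [0.5343, -0.1451, 0.4203]
tcp_rot: [-180.0, -0.1, 79.5]
wrist_force: [0.3, -0.4, -0.7]
opening: 0.0852
grasp_force: 0.0
```

```bash
python3 -c "
from h import *
st()
t=camera('top')[:,:,::-1]
w=cv2.resize(camera('wrist')[:,:,::-1],(800,600),interpolation=cv2.INTER_CUBIC)
t=cv2.resize(t[200:250,315:395],(240,150),interpolation=cv2.INTER_CUBIC);w[:150,:240]=t
cv2.imwrite('pics/w7.png',w)"
```

```text
t 26.5 p [ 0.5343 -0.1451  0.4203] r [-1.800e+02 -7.000e-02  7.954e+01] F [ 0.3 -0.4 -0.7] op 0.0852 gf 0.0
```

View pics/w7.png

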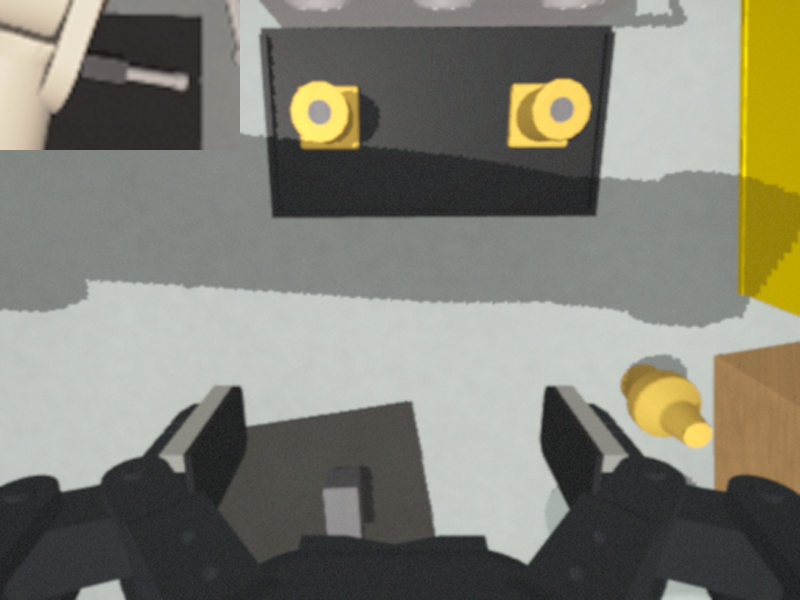

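Both sleeves stand on their flanges: tail tops at (320,112) for sleeve 0 and (562,109) for sleeve 2. The drift lies on the mat.

```bash
python3 -c "
from h import *
c=get_calibration('wrist')
for n,u,v in(('s0',320,112),('s2',562,109)):
    p=ray(c,u*.64,v*.64,.058);print(n,p,inF(p));need([p[0],p[1],.12],79.5)
print('flange s0 edges', [inF(ray(c,u*.64,v*.64,.012)).round(0) for u,v in((302,149),(359,148),(358,86),(509,148),(511,84))])"
```

```text
s0 [ 0.5065362  -0.04438255  0.058     ] [ 84.15981119 -75.30854702  58.        ]
shift units [ 2.42 -1.12  3.64] turn units [-0.01 -0.    0.03] dist [-0.0268  0.1032 -0.1454]
s2 [ 0.65437377 -0.06956555  0.058     ] [82.24157314 74.64628076 58.        ]
shift units [2.46 2.63 3.63] turn units [-0.01 -0.    0.03] dist [ 0.1211  0.078  -0.1454]
flange s0 edges [array([106., -96.,  12.]), array([105., -55.,  12.]), array([ 64., -54.,  12.]), array([105.,  54.,  12.]), array([62., 52., 12.])]
```

Camera side would come near the raised bar, so I'll flip the tool by half a turn before grasping.

Request:
carry_out(targets="0 0 0 0 0 -1 1;0 0 0 0 0 -1 1;0 0 0 0 0 -1 1;0 0 0 0 0 -1 1;0 0 0 0 0 -1 1;0 0 0 0 0 -1 1;0 0 0 0 0 -1 1;0 0 0 0 0 -1 1")

```text
time: 27.27
ee_pos: [0.5326, -0.1495, 0.4206]
tcp_rot: [-180.0, -0.0, 125.6]
wrist_force: [-0.0, 0.2, 0.1]
opening: 0.0856
grasp_force: 0.0
```

Request:
carry_out(targets="0 0 0 0 0 -1 1;0 0 0 0 0 -1 1;0 0 0 0 0 -1 1;0 0 0 0 0 -1 1;0 0 0 0 0 -1 1;0 0 0 0 0 -1 1;0 0 0 0 0 -1 1;0 0 0 0 0 -1 1")

```text
time: 27.93
ee_pos: [0.5326, -0.1495, 0.4206]
tcp_rot: [180.0, -0.0, 171.4]
wrist_force: [-0.1, 0.2, 0.5]
opening: 0.0854
grasp_force: 0.0
```

Request:
carry_out(targets="0 0 0 0 0 -1 1;0 0 0 0 0 -1 1;0 0 0 0 0 -1 1;0 0 0 0 0 -1 1;0 0 0 0 0 -1 1;0 0 0 0 0 -1 1;0 0 0 0 0 -1 1;0 0 0 0 0 -1 1")

```text
time: 28.6
ee_pos: [0.5326, -0.1495, 0.4206]
tcp_rot: [180.0, -0.0, -142.7]
wrist_force: [-0.1, 1.0, -0.6]
opening: 0.0856
grasp_force: 0.0
```

Request:
carry_out(targets="0 0 0 0 0 -1 1;0 0 0 0 0 -1 1;0 0 0 0 0 -1 1;0 0 0 0 0 -1 1;0 0 0 0 0 -1 1;0 0 0 0 0 -1 1;0 0 0 0 0 -1 1;0 0 0 0 0 -0.4 1")

```text
time: 29.27
ee_pos: [0.5326, -0.1495, 0.4206]
tcp_rot: [180.0, 0.0, -100.3]
wrist_force: [-0.2, 0.0, 0.6]
opening: 0.0853
grasp_force: 0.0
```

```bash
python3 -c "
from h import *
st();print(obs()['q']);p=F([84,-75,0]);need([p[0],p[1],.13],-100.4);p=F([84,75,0]);need([p[0],p[1],.13],-100.4)"
```

```text
t 29.27 p [ 0.5326 -0.1495  0.4206] r [ 1.7999e+02  1.0000e-02 -1.0028e+02] F [-0.2  0.   0.6] op 0.0853 gf 0.0
[-1.56827958e+01  5.81746714e+00  1.27605782e+01  9.69587831e+01
  8.57730117e-03 -9.54002143e+01]
shift units [-2.47  1.1   3.39] turn units [0.   0.   0.02] dist [-0.0257  0.1052 -0.1356]
shift units [-2.47 -2.65  3.39] turn units [0.   0.   0.02] dist [ 0.1218  0.0781 -0.1356]
```

Request:
carry_out(targets="-0.62 0.28 0 0 0 0 1;-0.62 0.28 0 0 0 0 1;-0.62 0.27 0.3 0 0 0 1;-0.61 0.27 0.6 0 0 0 1;0 0 0.8 0 0 0 1;0 0 0.8 0 0 0 1;0 0 0.8 0 0 0 1;0 0 0.7 0 0 0 1")

```text
time: 29.93
ee_pos: [0.5072, -0.0439, 0.2587]
tcp_rot: [180.0, 0.0, -100.6]
wrist_force: [-0.0, 0.3, -0.1]
opening: 0.0855
grasp_force: 0.0
```

Request:
carry_out(targets="0 0 0.6 0 0 0 1;0 0 0.5 0 0 0 1;0 0 0.3 0 0 0 1;0 0 0.19 0 0 0 1;0 0 0 0 0 0 -1;0 0 0 0 0 0 -1;0 0 0 0 0 0 -1;0 0 0 0 0 0 -1", newtons=40)

```text
time: 30.6
ee_pos: [0.5083, -0.0431, 0.1984]
tcp_rot: [-179.9, 0.0, -100.6]
wrist_force: [-1.2, 0.7, 2.2]
opening: 0.0389
grasp_force: 1.1
```

Request:
carry_out(targets="0 0 0 0 0 0 -1;0 0 0 0 0 0 -1;0 0 -0.4 0 0 0 -1;0 0 -0.8 0 0 0 -1;0 0 -0.8 0 0 0 -1;0 0 -0.8 0 0 0 -1;0 0 -0.8 0 0 0 -1;0 0 -0.8 0 0 0 -1")

```text
time: 31.27
ee_pos: [0.5075, -0.043, 0.3753]
tcp_rot: [-180.0, 0.0, -100.6]
wrist_force: [1.2, 0.3, -1.7]
opening: 0.0348
grasp_force: 40.3
```

```bash
python3 -c "
from h import *
st();print(obs()['q']);need([.46,.36,.20],-100.4)"
```

```text
t 31.27 p [ 0.5075 -0.043   0.3753] r [-1.7995e+02  2.0000e-02 -1.0056e+02] F [ 1.2  0.3 -1.7] op 0.0348 gf 40.3
[-4.84688835e+00 -1.14731580e+00  5.15978012e-01  9.16147983e+01
  1.91593863e-02 -8.42881213e+01]
shift units [-9.69  3.01  0.51] turn units [-0.01  0.   -0.03] dist [-0.0475  0.403  -0.0203]
```

Request:
carry_out(targets="0 0 -1 0 0 0 -1;0 0 -1 0 0 0 -1;-0.4 0.13 0 0 0 0 -1;-0.81 0.25 0 0 0 0 -1;-0.81 0.25 0 0 0 0 -1;-0.81 0.25 0 0 0 0 -1;-0.81 0.25 0 0 0 0 -1;-0.81 0.25 0 0 0 0 -1")

```text
time: 31.93
ee_pos: [0.4856, 0.1435, 0.4538]
tcp_rot: [-180.0, 0.0, -100.6]
wrist_force: [0.1, -0.6, -2.4]
opening: 0.0355
grasp_force: 40.6
```

Request:
carry_out(targets="-0.81 0.25 0 0 0 0 -1;-0.81 0.25 0 0 0 0 -1;-0.81 0.25 0 0 0 0 -1;-0.81 0.25 0 0 0 0 -1;-0.81 0.25 0 0 0 0 -1;-0.81 0.25 0 0 0 0 -1;-0.4 0.13 0 0 0 0 -1;0 0 0 0 0 0 -1")

```text
time: 32.6
ee_pos: [0.46, 0.364, 0.4526]
tcp_rot: [179.9, 0.0, -100.4]
wrist_force: [0.8, 0.5, -2.3]
opening: 0.0352
grasp_force: 40.6
```

```bash
python3 -c "
from h import *
st();print(obs()['q']);need([.46,.36,.044],-100.4)
w=cv2.resize(camera('wrist')[:,:,::-1],(640,480),interpolation=cv2.INTER_CUBIC)
cv2.imwrite('pics/w8.png',w)"
```

```text
t 32.6 p [0.46   0.364  0.4526] r [ 1.7995e+02  2.0000e-02 -1.0036e+02] F [ 0.8  0.5 -2.3] op 0.0352 gf 40.6
[ 3.83486380e+01  1.16729562e+01  2.29737399e+01  1.01315805e+02
  5.43310436e-02 -4.12870552e+01]
shift units [ 0.1  -0.02  6.34] turn units [0.01 0.   0.01] dist [ 0.     -0.004  -0.2536]
```

View pics/w8.png

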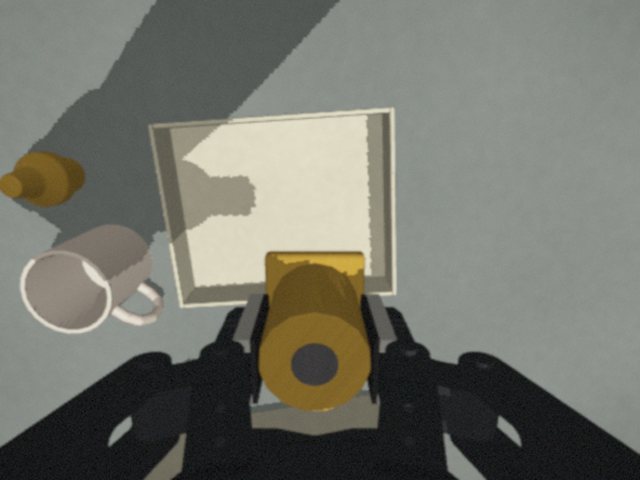

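Sleeve is held; carton rim corners at (150,124), (394,108), (396,293) and (180,306). I'll check them in world coordinates.

```bash
python3 -c "
from h import *
c=get_calibration('wrist')
for u,v in((150,124),(394,108),(396,293),(180,306)):print(ray(c,u*.8,v*.8,.05).round(3))
print(proj(c,[.46,.364,.05])/.8)"
```

```text
[0.591 0.264 0.05 ]
[0.376 0.29  0.05 ]
[0.396 0.465 0.05 ]
[0.613 0.44  0.05 ]
[[315.00609665 206.47910439]]
```

Request:
carry_out(targets="0.05 0 0.5 0 0 0 -1;0 0 0.9 0 0 0 -1;0 0 0.9 0 0 0 -1;0 0 0.9 0 0 0 -1;0 0 0.9 0 0 0 -1;0 0 0.8 0 0 0 -1;0 0 0.6 0 0 0 -1;0 0 0.4 0 0 0 -1")

```text
time: 33.32
ee_pos: [0.46, 0.3572, 0.2147]
tcp_rot: [179.9, -0.1, -100.6]
wrist_force: [-0.4, -0.6, -1.6]
opening: 0.0347
grasp_force: 40.6
```

Request:
carry_out(targets="0 0 0.2 0 0 0 -1;0 0 0.12 0 0 0 -1;0 0 0.06 0 0 0 -1;0 0 0 0 0 0 -1;0 0 0 0 0 0 0.3;0 0 0 0 0 0 0.3;0 0 0 0 0 0 0.3;0 0 0 0 0 0 0.3")

```text
time: 33.98
ee_pos: [0.4605, 0.3591, 0.2028]
tcp_rot: [-180.0, 0.1, -100.6]
wrist_force: [0.6, 0.2, 0.2]
opening: 0.0559
grasp_force: 0.0
```

Request:
carry_out(targets="0 0 -0.5 0 0 0 0.3;0 0 -0.9 0 0 0 0.3;0 0 -0.9 0 0 0 0.3;0 0 -0.9 0 0 0 0.3;0 0 -0.9 0 0 0 1;0 0 -0.9 0 0 0 1;0 0 -0.9 0 0 0 1;0 0 -0.4 0 0 0 1")

```text
time: 34.65
ee_pos: [0.4598, 0.3585, 0.4596]
tcp_rot: [-179.8, 0.3, -100.6]
wrist_force: [0.6, 0.7, 0.9]
opening: 0.0852
grasp_force: 0.0
```

```bash
python3 -c "
from h import *
st();p=F([84,75,0]);print(p);need([p[0],p[1],.13],-100.4)"
```

```text
t 34.65 p [0.4598 0.3585 0.4596] r [-179.77    0.28 -100.56] F [0.6 0.7 0.9] op 0.0852 gf 0.0
[ 0.65440425 -0.07135894  0.        ]
shift units [ 9.69 -6.73  4.34] turn units [-0.04  0.05 -0.03] dist [ 0.1946 -0.4298 -0.1746]
```

Request:
carry_out(targets="0.4 -0.28 0 0 0 0 1;0.73 -0.51 0 0 0 0 1;0.73 -0.51 0 0 0 0 1;0.73 -0.51 0 0 0 0 1;0.73 -0.51 0 0 0 0 1;0.73 -0.51 0 0 0 0 1;0.73 -0.51 0 0 0 0 1;0.73 -0.51 0 0 0 0 1")

```text
time: 35.32
ee_pos: [0.5716, 0.1122, 0.4545]
tcp_rot: [-180.0, 0.0, -100.6]
wrist_force: [0.5, -0.3, 0.8]
opening: 0.0853
grasp_force: 0.0
```

Request:
carry_out(targets="0.73 -0.51 0 0 0 0 1;0.73 -0.51 0 0 0 0 1;0.73 -0.51 0 0 0 0 1;0.73 -0.51 0 0 0 0 1;0.73 -0.51 0 0 0 0 1;0.53 -0.33 0 0 0 0 1;0 0 0.5 0 0 0 1;0 0 0 0 0 0 1")

```text
time: 35.98
ee_pos: [0.6546, -0.0732, 0.4303]
tcp_rot: [179.8, 0.0, -100.7]
wrist_force: [0.0, 0.3, -1.2]
opening: 0.0853
grasp_force: 0.0
```

```bash
python3 -c "
from h import *
st();p=F([84,75,0]);need([p[0],p[1],.042],-100.4)
w=cv2.resize(camera('wrist')[:,:,::-1],(640,480),interpolation=cv2.INTER_CUBIC)
cv2.imwrite('pics/w9.png',w);c=get_calibration('wrist');print(proj(c,[[p[0],p[1],.058]])/.8)"
```

```text
t 35.98 p [ 0.6546 -0.0732  0.4303] r [ 179.76    0.   -100.7 ] F [ 0.   0.3 -1.2] op 0.0853 gf 0.0
shift units [-0.04 -0.01  5.83] turn units [ 0.04  0.   -0.05] dist [-2.000e-04  1.800e-03 -2.333e-01]
[[312.82340913 211.98403634]]
```

View pics/w9.png

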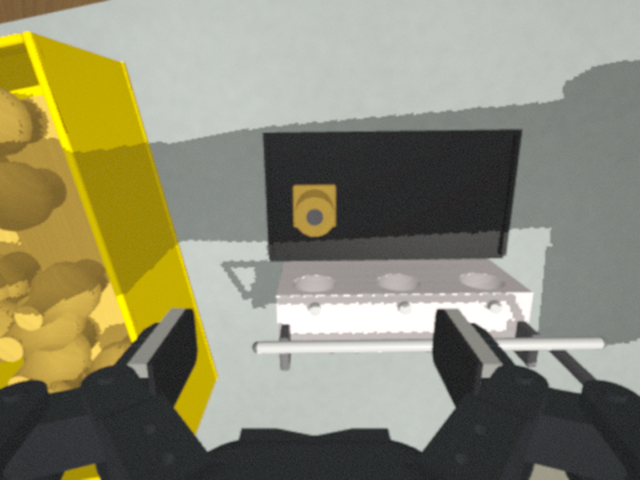

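Sleeve 2 sits at (314,216), 4 px from the predicted point, so I'll descend.

Request:
carry_out(targets="-0.04 0 0.5 0 0 0 1;0 0 0.9 0 0 0 1;0 0 0.9 0 0 0 1;0 0 0.9 0 0 0 1;0 0 0.9 0 0 0 1;0 0 0.8 0 0 0 1;0 0 0.5 0 0 0 1;0 0 0.3 0 0 0 1")

```text
time: 36.7
ee_pos: [0.6535, -0.0687, 0.204]
tcp_rot: [179.8, 0.0, -100.5]
wrist_force: [0.4, 1.2, 1.2]
opening: 0.0855
grasp_force: 0.0
```

Request:
carry_out(targets="0 0 0.1 0 0 0 1;0 0 0 0 0 0 -1;0 0 0 0 0 0 -1;0 0 0 0 0 0 -1;0 0 0 0 0 0 -1;0 0 0 0 0 0 -1;0 0 0 0 0 0 -1;0 0 0 0 0 0 -1")

```text
time: 37.37
ee_pos: [0.6546, -0.07, 0.2038]
tcp_rot: [-179.9, 0.0, -100.6]
wrist_force: [-1.6, 0.4, 4.5]
opening: 0.0348
grasp_force: 39.9
```

Request:
carry_out(targets="0 0 -0.4 0 0 0 -1;0 0 -0.8 0 0 0 -1;0 0 -0.9 0 0 0 -1;0 0 -0.9 0 0 0 -1;0 0 -0.9 0 0 0 -1;0 0 -0.9 0 0 0 -1;0 0 -0.9 0 0 0 -1;0 0 -0.7 0 0 0 -1")

```text
time: 38.03
ee_pos: [0.6534, -0.07, 0.4619]
tcp_rot: [-179.8, 0.0, -100.6]
wrist_force: [1.5, -0.0, -1.3]
opening: 0.035
grasp_force: 40.2
```

```bash
python3 -c "
from h import *
st();need([.54,.358,.045],-100.4)"
```

```text
t 38.03 p [ 0.6534 -0.07    0.4619] r [-1.7981e+02  4.0000e-02 -1.0057e+02] F [ 1.5 -0.  -1.3] op 0.035 gf 40.2
shift units [-9.99  4.77  6.54] turn units [-0.03  0.01 -0.03] dist [-0.1134  0.428  -0.2619]
```

Request:
carry_out(targets="-0.4 0.19 0 0 0 0 -1;-0.8 0.38 0 0 0 0 -1;-0.8 0.38 0 0 0 0 -1;-0.8 0.38 0 0 0 0 -1;-0.8 0.38 0 0 0 0 -1;-0.8 0.38 0 0 0 0 -1;-0.8 0.38 0 0 0 0 -1;-0.8 0.38 0 0 0 0 -1")

```text
time: 38.7
ee_pos: [0.5852, 0.1883, 0.4588]
tcp_rot: [-180.0, 0.0, -100.6]
wrist_force: [0.2, 0.1, -0.8]
opening: 0.035
grasp_force: 40.5
```

Request:
carry_out(targets="-0.8 0.38 0 0 0 0 -1;-0.8 0.38 0 0 0 0 -1;-0.8 0.38 0 0 0 0 -1;-0.8 0.38 0 0 0 0 -1;-0.8 0.4 0 0 0 0 -1;0 0 0.5 0 0 0 -1;0 0 0.5 0 0 0 -1;0 0 0 0 0 0 -1")

```text
time: 39.37
ee_pos: [0.5396, 0.359, 0.4143]
tcp_rot: [179.8, -0.2, -100.5]
wrist_force: [-1.1, -0.1, -2.3]
opening: 0.035
grasp_force: 40.6
```

```bash
python3 -c "
from h import *
st();need([.54,.358,.050],-100.4)"
```

```text
t 39.37 p [0.5396 0.359  0.4143] r [ 179.79   -0.18 -100.49] F [-1.1 -0.1 -2.3] op 0.035 gf 40.6
shift units [ 0.01 -0.03  5.23] turn units [ 0.04 -0.03 -0.02] dist [ 0.0004 -0.001  -0.2093]
```

Request:
carry_out(targets="0 0 0.5 0 0 0 -1;0 0 0.9 0 0 0 -1;0 0 0.9 0 0 0 -1;0 0 0.9 0 0 0 -1;0 0 0.8 0 0 0 -1;0 0 0.5 0 0 0 -1;0 0 0.4 0 0 0 -1;0 0 0.2 0 0 0 -1")

```text
time: 40.03
ee_pos: [0.5401, 0.3576, 0.2128]
tcp_rot: [179.9, -0.1, -100.6]
wrist_force: [-0.5, -0.1, -2.9]
opening: 0.035
grasp_force: 40.6
```

Request:
carry_out(targets="0 0 0.1 0 0 0 -1;0 0 0.04 0 0 0 -1;0 0 0 0 0 0 -1;0 0 0 0 0 0 0.3;0 0 0 0 0 0 0.3;0 0 0 0 0 0 0.3;0 0 0 0 0 0 0.3;0 0 0 0 0 0 0.3")

```text
time: 40.7
ee_pos: [0.5401, 0.3584, 0.2089]
tcp_rot: [-180.0, 0.0, -100.6]
wrist_force: [0.1, 1.1, 0.4]
opening: 0.0552
grasp_force: 0.0
```

Request:
carry_out(targets="0 0 -0.5 0 0 0 0.3;0 0 -0.9 0 0 0 0.3;0 0 -0.9 0 0 0 0.3;0 0 -0.9 0 0 0 0.3;0 0 -0.9 0 0 0 1;0 0 -0.9 0 0 0 1;0 0 -0.9 0 0 0 1;0 0 0 0 0 0 1")

```text
time: 41.37
ee_pos: [0.5393, 0.3578, 0.4531]
tcp_rot: [-179.6, 0.4, -100.6]
wrist_force: [0.0, 0.3, 0.9]
opening: 0.0858
grasp_force: 0.0
```

```bash
python3 -c "
from h import *
st();need([.4525,.0701,.4366],169.4,False)"
```

```text
t 41.37 p [0.5393 0.3578 0.4531] r [-179.56    0.45 -100.57] F [0.  0.3 0.9] op 0.0858 gf 0.0
shift units [7.47 0.82 0.35] turn units [ 0.    0.12 15.71] dist [-0.0868 -0.2877 -0.0165]
```

Request:
carry_out(targets="0.5 0.1 0 0 0 0 1;0.93 0.1 0.1 0 0 0 1;0.93 0.1 0.1 0 0 0 1;0.93 0.1 0.1 0 0 0 1;0.93 0.1 0 0 0 0 1;0.93 0.1 0 0 0 0 1;0.93 0.1 0 0 0 0 1;0.93 0.1 0 0 0 0 1")

```text
time: 42.03
ee_pos: [0.456, 0.087, 0.4325]
tcp_rot: [-180.0, 0.0, -100.5]
wrist_force: [0.3, -0.3, 0.4]
opening: 0.0855
grasp_force: 0.0
```

Request:
carry_out(targets="0.46 0.02 0 0 0 1 1;0 0 0 0 0 1 1;0 0 0 0 0 1 1;0 0 0 0 0 1 1;0 0 0 0 0 1 1;0 0 0 0 0 1 1;0 0 0 0 0 1 1;0 0 0 0 0 1 1")

```text
time: 42.7
ee_pos: [0.4528, 0.0705, 0.4325]
tcp_rot: [180.0, 0.0, -146.7]
wrist_force: [0.2, -0.9, -0.8]
opening: 0.0853
grasp_force: 0.0
```

Request:
carry_out(targets="0 0 0 0 0 1 1;0 0 0 0 0 1 1;0 0 0 0 0 1 1;0 0 0 0 0 1 1;0 0 0 0 0 1 1;0 0 0 0 0 1 1;0 0 0 0 0 1 1;0 0 0 0 0 0.7 1")

```text
time: 43.37
ee_pos: [0.4528, 0.0705, 0.4325]
tcp_rot: [180.0, 0.0, 169.2]
wrist_force: [-0.3, 0.4, 0.1]
opening: 0.0856
grasp_force: 0.0
```

```bash
python3 -c "
from h import *
st();need([.4525,.0701,.3466],169.4,False)
w=cv2.resize(camera('wrist')[:,:,::-1],(640,480),interpolation=cv2.INTER_CUBIC)
a=cv2.resize(camera('top')[:,:,::-1][170:245,130:200],(210,225),interpolation=cv2.INTER_CUBIC);w[:225,:210]=a
cv2.imwrite('pics/w10.png',w);c=get_calibration('wrist');print(proj(c,[F([-18,-147,199])])/.8)"
```

```text
t 43.37 p [0.4528 0.0705 0.4325] r [1.7997e+02 2.0000e-02 1.6917e+02] F [-0.3  0.4  0.1] op 0.0856 gf 0.0
shift units [ 0.01 -0.01  2.15] turn units [ 0.    0.   -0.04] dist [-0.0003 -0.0004 -0.0859]
[[313.19221355 265.88363326]]
```

View pics/w10.png

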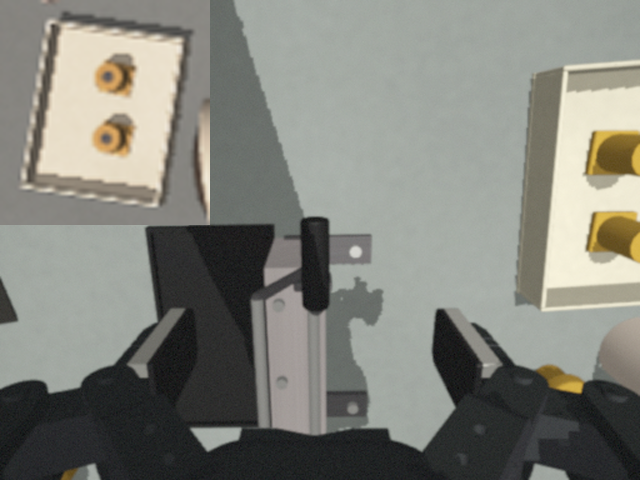

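Both sleeves stand in the carton, and the grip is at (315,265), as predicted. Next: grip the lever and bring it down.

Request:
carry_out(targets="0 0 0.5 0 0 0 1;0 0 0.6 0 0 0 1;0 0 0.5 0 0 0 1;0 0 0.35 0 0 0 1;0 0 0.2 0 0 0 1;0 0 0 0 0 0 -1;0 0 0 0 0 0 -1;0 0 0 0 0 0 -1", newtons=40)

```text
time: 44.13
ee_pos: [0.4531, 0.0706, 0.3475]
tcp_rot: [180.0, 0.1, 169.5]
wrist_force: [-0.2, 1.0, -0.8]
opening: 0.0516
grasp_force: 0.0
```

Request:
carry_out(targets="0 0 0 0 0 0 -1;0 0 0 0 0 0 -1;0 0 0 0 0 0 -1;0 0 0 0 0 0 -1;0 0 0 0 0 0 -1;0 0 0 0 0 0 -1;0 -0.22 0 0 0 0 -1;0 -0.22 0.03 0 0 0 -1")

```text
time: 44.8
ee_pos: [0.45, 0.0539, 0.3464]
tcp_rot: [179.8, 0.1, 169.6]
wrist_force: [1.2, 5.3, 11.6]
opening: 0.0148
grasp_force: 40.1
```

Request:
carry_out(targets="0 -0.22 0.05 0 0 0 -1;0 -0.21 0.07 0 0 0 -1;0 -0.2 0.09 0 0 0 -1;0 -0.19 0.12 0 0 0 -1;0 -0.18 0.13 0 0 0 -1;0 -0.16 0.15 0 0 0 -1;0 -0.15 0.17 0 0 0 -1;0 -0.13 0.18 0 0 0 -1")

```text
time: 45.47
ee_pos: [0.4396, -0.0033, 0.3073]
tcp_rot: [179.8, 0.1, 169.5]
wrist_force: [1.9, 4.0, 6.0]
opening: 0.0148
grasp_force: 39.5
```

Request:
carry_out(targets="0 -0.11 0.19 0 0 0 -1;0 -0.09 0.21 0 0 0 -1;0 -0.07 0.21 0 0 0 -1;0 -0.04 0.22 0 0 0 -1;0 -0.02 0.22 0 0 0 -1;0 0 0.22 0 0 0 -1;0 0 0 0 0 0 -1;0 0 0 0 0 0 -1")

```text
time: 46.13
ee_pos: [0.4375, -0.0157, 0.2564]
tcp_rot: [179.8, 0.1, 169.5]
wrist_force: [5.2, 8.0, 1.4]
opening: 0.0144
grasp_force: 40.4
```

```bash
python3 -c "
from h import *
st();g=inF(obs()['ee_pos']-[0,0,.155]);print(g, np.degrees(np.arctan2(g[2]-106,g[0]+15))+4)"
```

```text
t 46.13 p [ 0.4375 -0.0157  0.2564] r [1.7980e+02 1.3000e-01 1.6952e+02] F [5.2 8.  1.4] op 0.0144 gf 40.4
[  68.46233912 -148.40409094  101.39213951] 0.8399734026185901
```

Request:
carry_out(targets="0 0 0.05 0 0 0 -1;0 0 0.05 0 0 0 -1;0 0 0.05 0 0 0 -1;0 0 0 0 0 0 -1;0 0 0 0 0 0 -1;0 0 0 0 0 0 -1;0 0 0 0 0 0 -1;0 0 0 0 0 0 -1")

```text
time: 46.8
ee_pos: [0.4372, -0.0158, 0.2555]
tcp_rot: [179.8, 0.3, 169.5]
wrist_force: [-15.0, 6.9, 46.5]
opening: 0.0141
grasp_force: 44.8
```

At the stop (46 N up, no further travel). Releasing and retreating.

Request:
carry_out(targets="0 0 -0.05 0 0 0 -1;0 0 0 0 0 0 1;0 0 0 0 0 0 1;0 0 0 0 0 0 1;0 0 0 0 0 0 1;0 0 0 0 0 0 1;0 0 0 0 0 0 1;0 0 0 0 0 0 1")

```text
time: 47.47
ee_pos: [0.4368, -0.0164, 0.2517]
tcp_rot: [180.0, -0.0, 169.5]
wrist_force: [-0.1, -0.2, 0.3]
opening: 0.0852
grasp_force: 0.0
```

Request:
carry_out(targets="0 0 -0.4 0 0 0 1;0 0 -0.8 0 0 0 1;0 0 -0.8 0 0 0 1;0 0 -0.8 0 0 0 1;0.4 -0.6 -0.8 0 0 0 1;0.8 -0.6 0 0 0 0 1;0.8 -0.6 0 0 0 0 1;0.4 0 0 0 0 0 1")

```text
time: 48.13
ee_pos: [0.3273, -0.0705, 0.3956]
tcp_rot: [-180.0, 0.0, 169.4]
wrist_force: [-0.0, 0.6, -0.0]
opening: 0.0854
grasp_force: 0.0
```

```bash
python3 -c "
from h import *
st()
cv2.imwrite('pics/s11.png',cv2.resize(camera('scene')[:,:,::-1],(800,600),interpolation=cv2.INTER_CUBIC))"
```

```text
t 48.13 p [ 0.3273 -0.0705  0.3956] r [-1.7997e+02  3.0000e-02  1.6938e+02] F [-0.   0.6 -0. ] op 0.0854 gf 0.0
```

View pics/s11.png

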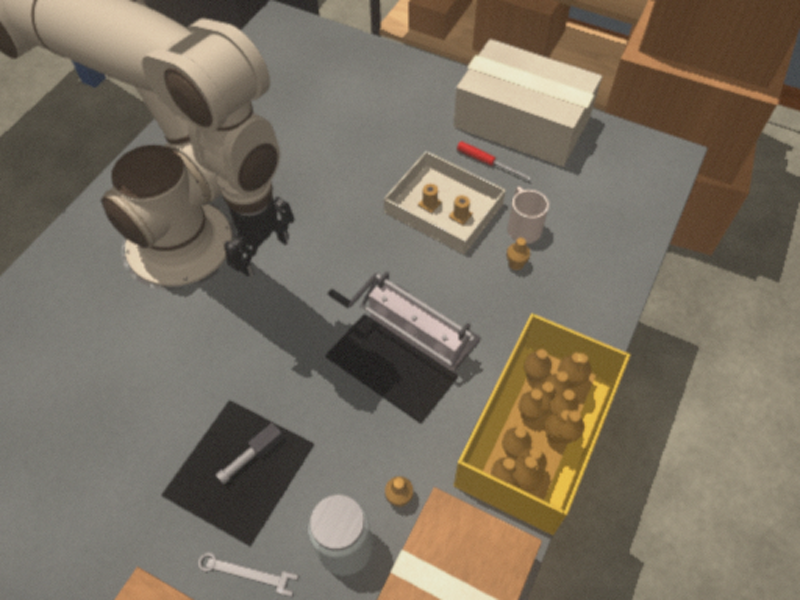

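Lever is down and both sleeves are in the carton, but the drift has been knocked: its handle end at (283,432) is now near the mat edge. I'll measure it in the top view.

```bash
python3 -c "
from h import *
im=camera('top')[:,:,::-1]
t=cv2.resize(im[190:260,310:400],(720,560),interpolation=cv2.INTER_CUBIC)
cv2.imwrite('pics/t11.png',t)"
```

```text
(no output)
```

View pics/t11.png

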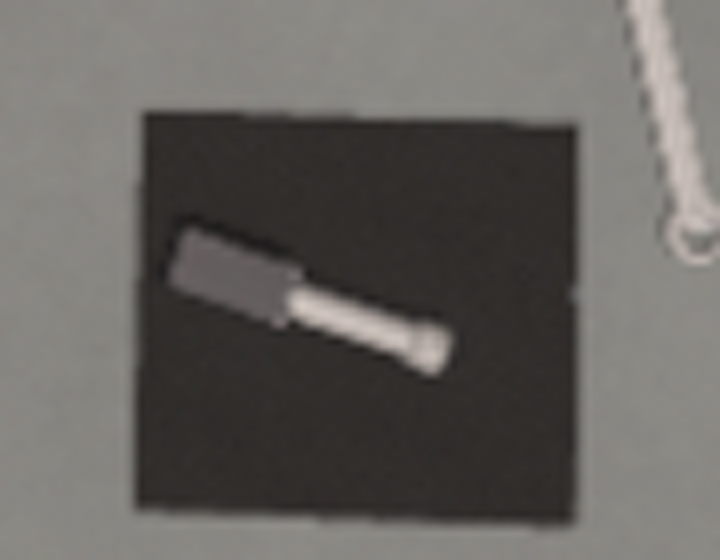

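The drift lies wholly on the mat: its handle corner at (170,280) is about 14 mm inside the edge at x≈140. Everything is in place, so I'm handing in.

```bash
python3 -c "
from workcell import bot
print(bot.job_done())"
```

```text
the job is handed in; nothing more can be done
None
```

The job is handed in: sleeves 0 and 2 (bore 1 was empty) were driven out and are in the carton, the drift is back on the mat, and the keeper lever is fully down; no verdict came back at hand-in.

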